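Clamp a blank in the sawing board

ROBOT

A 6-joint arm with a two-finger parallel gripper is mounted at the origin on the work surface. World frame = base frame: x ahead of the robot, y to its left, z up, the work surface at z = 0. Lengths are in mm, angles in degrees, forces in N, time in s.
With the tool pointing down it reaches from about 350 to 725 mm from the base axis. Payload 6 kg.
Tool frame: the origin (TCP) lies at the very end of the fingers, on their centre line; the grasp point (between the pads) lies 19 mm behind it (bot.tcp_to_grasp is the distance from the TCP to the grasp point, in mm); z points along the fingers, y is the direction in which the jaws open and shut (so a half turn about z gives the same grasp; the last joint's range is limited). The gripper opens to 85 mm and grips with 20 to 120 N. Pads are 22 mm wide; open, the fingers measure 114 mm over their backs; the gripper's body (76 mm by 85 mm) begins 54 mm behind the grasp point. The pads swing forward as they close: fully open they stand 13 mm farther back than shut.
Start: joints at [95.151, 2.303, 4.859, 0, -92.561, -19.12], TCP at [144.81, 582.24, 231.261] pointing down, gripper open.
Joint ranges: [-146.85, 146.85], [-73.84, 115.35], [-62.03, 85.46], [-188.31, 113.3], [-161.28, -10.13], [-171.36, 171.36]. Speed limits (degrees/s): [147.25, 147.25, 172.46, 180, 180, 180].

INTERFACE

Orientations are given as [roll, pitch, yaw] about the fixed x, y, z axes, in that order (R = Rz(yaw) Ry(pitch) Rx(roll)).
In Python, from cell import bot gives the robot as it stands. The module is installed in compiled form; this text tells all that it offers.
- The arm moves only by the tool apply_moves, never from a script. Its argument "steps" is a list of rows, each a list of 3 entries, a list of its own where there are three numbers: the gripper command: -1 is shut, 1 is fully open, values between are in proportion, then the shift along the tool's x, y, z in mm, then the turn, a rotation vector about the tool's x, y, z in rad. In form: [[fingers, [tx, ty, tz], [ax, ay, az]], ...]. A call has 1 to 10 rows; each row shifts and turns the commanded pose from where the row before left it, along the tool's axes as they then stand; what a row does not reach is not made up. A row lasts 1/12 s, in which the tool goes at most 41.7 mm and 7.16 degrees, less where a joint would pass 70% of its speed; a pose out of reach is approached as far as the arm can. A call with a gripper value outside its range is refused whole. The fingers move at their own pace and stop on an object; "newtons" is the grip in N (left out, the last holds). Time passes only in rows, so rows that do not move let the fingers close. It gives the time, the measured TCP pose, the force and the opening at its end, in the units of the state.
- bot.state(): the state, without advancing time (a new reading comes with each control period).
- bot.read_camera(name): name is "side" or "top"; returns (picture, depth): 480x640x3 uint8, blue, green, red; 480x640 float32, mm along the optical axis (not along the pixel's ray), 0 where there is no reading.
- bot.get_calibration(name): a dict with "mtx" (3x3 intrinsics, pixels), "k1" (the pictures are not rectified: a ray, as slopes to the right and down, at radius r is drawn at 1 + k1 r^2 times it, then the intrinsics apply), "R" (3x3) and "t" (3): a world point X has camera coordinates R X + t. Camera axes: x right, y down, z forward; pixel columns grow to the right and rows downward; lengths in mm; the calibration is good to about 2 mm. A picture is of the moment at which its call begins. get_calibration takes no time and is no camera call.
- bot.sign_off(): hands the job in, once; it reports no verdict.
The state is a dict: "time_s": time; "joint_pos": joint angles; "dq": joint speeds; "joint_efforts": joint torques, N m; "tcp_pos": TCP position; "orientation": TCP orientation; "contact_force": force on the tool from outside, world axes, zero at the start; "moment": the same for the moment, N m; "finger_gap": opening from 0.0 (shut) to 1.0 (fully open).
Only numpy, scipy, OpenCV 4.12 (cv2) and the standard library are available. Lean on these libraries where they do the work, as an engineer would, in place of code of your own. Each camera call takes 0.05 s, during which the arm holds its last target.

TASK

Set the dark brown wooden blank up for sawing: lay it flat on the sawing board with its long side up against the fence and its end up against the end stop. Then swing the green handle of the toggle clamp over past its dead point until it locks, so that the rubber pad holds the blank down. Leave the pale offcut and the pencil where they lie.

Things in the scene. Friction and masses are not known exactly. Their poses are not given: they have to be found in the camera images.
- jig: Sawing board, faced off-white, 280 (x) x 200 (y) x 18 mm, fixed on the bench; bed (top face) at z = 18. Origin under its middle at bench height, z up. 'Board frame' below means this frame, in mm. The blank belongs in the corner of fence and end stop, on the +y side of the fence; the toggle clamp stands on the fence's -y side and reaches over it towards +y.
- fence (a point): Point on the fence's working face, board frame (15, 35, 18), at the foot of the face, which looks to +y. The fence is a strip of mid-brown wood on the bed, 22 thick (y 13 to 35), 14 high (top at z = 32), running the board's length along x up to the stop, with a 3 mm saw kerf through it at x = -45. Axes as the board's.
- stop (a point): Point on the end stop's working face, board frame (115, 55, 18), at the foot of the face, which looks to -x. The stop is a strip of mid-brown wood, 20 thick, 14 high, y 35 to 95, square to the fence at the board's +x end. Axes as the board's.
- seat (a point): Point on the bed, board frame (15, 55, 18), that lies under the middle of the blank when the blank touches both fence and stop. Axes as the board's.
- blank: The blank: dark brown wood, 200 (its x) x 40 (its y) x 30 (its z) mm, about 0.16 kg, loose. Origin in the middle of its underside. It starts flat on the bench, and is the same either way round.
- blank_center (a point): Centre of the blank, 15 mm above its underside. Axes as the blank's.
- clamp_handle (a joint): Knee angle of the clamp's toggle (rad), between its link and its handle: about 2.25 to 2.45 open as found, 0 at the dead point, -0.15 locked against its stop. Above 0 the squeezed pad pushes the handle back open; below 0 it drives it to the stop, where it stays. The last 30 mm of the grip's travel take up to about 10 N on the grip, before that 1 to 2 N of friction.
- clamp_foot (a point): Middle of the clamp's foot on the bed, board frame (65, -27, 18). The steel clamp is 58 wide in x at the foot and 37 above it, about the mid-plane x = 65. Open, its arm stands nearly upright to about z = 140 and its pad stays behind the fence face, so the seat is free from above; the handle leans away to -y. Axes as the board's.
- clamp_grip (a point): Point on the axis of the handle's green flat-sided grip, 20 thick in x and 24 across, which runs from 50 below this point (metal lever beneath) to 28 above it (tip). z points along the grip to its tip, x along the hinge (the board's x). It swings in the plane x = 65 of the board: from open it first rises, then goes over towards +y; level pushing jams it at first. Left alone, it stays put by friction.
- clamp_pivot (a point): Hinge pin of the handle on the clamp arm, 90 from clamp_grip. Path of clamp_grip in the board frame (y, z; lean from upright, + is towards -y): (-122, 81; 67 deg) open, (-121, 98; 61), (-113, 122; 49), (-103, 139; 40), (-90, 154; 30), (-73, 168; 20), (-52, 178; 8), (-29, 183; -4), (-16, 182; -12) dead point, (-12, 181; -15) locked.
- clamp_pad: Black rubber pad, 20 diameter, 10 high, under the end of the clamp arm, springy by 6 mm. Origin in the middle of its pressing face, z into the arm. Open, it stands raised, facing +y; closed, it presses down at board (65, 55) on top of the blank with about 18 N. Without a blank the clamp closes just the same but holds nothing.
- offcut: Pale wooden offcut, 150 x 55 x 22 mm, lying on the bench; not to be used. Origin in the middle of its underside, x along its length.
- pencil: Flat orange carpenter's pencil, 175 x 14 x 7 mm, lying on the bench. Origin under its middle, x along it.
Mind the look-alikes: they are no part of the job. What is shaped like the blank but red or yellow is not meant.

How it is judged (in metres and radians):
On the way, in this order (a step that is already met when the one before it is completed fails the run):
1. the blank lies flat on the sawing board, against the fence and the end stop (y of blank_center in the frame of jig between 0.0525 and 0.059 m and x of blank_center in the frame of jig between 0.011 and 0.0175 m and z of blank_center in the frame of jig between 0.029 and 0.0365 m and angle between the x axis of blank and the x axis of jig, either way round below 0.03 rad), for 0.2 s.
2. the clamp is past its dead point and its pad presses on the blank (value of joint clamp_handle below -0.08 rad and contact force between clamp_pad and blank above 10 N), for 0.2 s.
At the end, for the whole second after the job is handed in: The blank lies flat on the bed, at its middle within 4 mm of touching the fence and within 4 mm of touching the end stop, parallel to the fence within 0.03 rad, at rest; the clamp's knee angle is below -0.08 rad (past the dead point) and the pad presses on the blank with more than 10 N (all of step 1 and all of step 2 and linear speed of blank below 0.02 m/s).
It fails at once if the offcut or the pencil is moved more than 30 mm (distance of any of offcut, pencil from where it was at the start of the episode above 0.03 m).
It also fails if it takes over 64 s, if anything falls off the work surface, if the arm or the gripper's body presses on something with over 40 N, if the wrist force passes 120 N, or if a joint passes its speed limit or range.

## Working session

There is one attempt and no reset: what is moved stays moved. The work goes in short steps, Python scripts to look and compute and a tool call to move; the robot and the scene stay as the last step left them, time stands still between calls to the robot, and variables do not carry over. Pictures are saved under pics/ and viewed, and the job is handed in when it is done.

Besides the shell and the picture viewer there is one more tool, called after "Emit:" as name(argument=value, ...), one argument or row to a line, values as JSON. apply_moves: Moves the arm, as the interface text tells. Its arguments: {"type":"object","properties":{"steps":{"type":"array"},"newtons":{"type":"number"}},"required":["steps"]}

```bash
mkdir -p pics
cat > h.py <<'E'
import numpy as np, cv2
from cell import bot
def shot(n,tag):
    p,d=bot.read_camera(n); cv2.imwrite(f'pics/{tag}.png',p); np.save(f'pics/{tag}.npy',d); return p,d
def pts(n,uv,depth=None,zplane=None):
    c=bot.get_calibration(n); K=np.array(c['mtx']);R=np.array(c['R']);t=np.array(c['t'])
    uv=np.array(uv,float).reshape(-1,1,2)
    xy=cv2.undistortPoints(uv,K,np.array([c['k1'],0,0,0.])).reshape(-1,2)
    ray=np.c_[xy,np.ones(len(xy))]
    C=-R.T@t; r=ray@R
    if depth is not None: return C+r*np.asarray(depth).reshape(-1,1)
    return C+r*((zplane-C[2])/r[:,2])[:,None]
def cloud(n,d,mask=None):
    m=(d>0) if mask is None else (d>0)&(mask>0)
    v,u=np.nonzero(m); return pts(n,np.c_[u,v],d[v,u]),u,v
E
python3 - <<'E'
from h import *
for n in('top','side'):
    shot(n,n+'0'); c=bot.get_calibration(n); print(n,c)
print(bot.state())
E
```

```text
top {'mtx': array([[587.21192787,   0.        , 326.29610979],
       [  0.        , 587.21192787, 247.71019469],
       [  0.        ,   0.        ,   1.        ]]), 'k1': -0.14352371781504714, 'R': array([[-9.77113776e-03, -9.99951897e-01, -8.53899934e-04],
       [-9.96909853e-01,  9.80796775e-03, -7.79393878e-02],
       [ 7.79440137e-02,  8.97047623e-05, -9.96957734e-01]]), 't': array([  42.08464413,  499.17000295, 1719.89757072])}
side {'mtx': array([[437.13170265,   0.        , 316.12442238],
       [  0.        , 437.13170265, 241.2254476 ],
       [  0.        ,   0.        ,   1.        ]]), 'k1': -0.07127919730438267, 'R': array([[-0.9572601 , -0.28915488, -0.006524  ],
       [-0.21144295,  0.71502584, -0.6663557 ],
       [ 0.19734483, -0.63649627, -0.74560547]]), 't': array([ 506.39210868,  176.48537076, 1094.68588775])}
{'time_s': 0.1, 'joint_pos': array([ 9.51521736e+01,  2.33508097e+00,  4.80835428e+00, -2.26009182e-02,
       -9.25620879e+01, -1.91183480e+01]), 'dq': array([ 0.00347955, -0.07873869,  0.16687401, -0.00250986,  0.04432169,
        0.05630077]), 'joint_efforts': array([-4.61331612e-03, -3.69344723e+01,  3.48276150e+01,  6.95170194e+00,
       -4.51985135e-03,  2.87958073e-06]), 'tcp_pos': array([144.68448238, 581.98972758, 230.3857033 ]), 'orientation': array([ 1.79908689e+02, -7.75406610e-03, -1.39651755e+01]), 'contact_force': array([-1.03799679,  0.1639086 , -0.59485982]), 'moment': array([-0.00793869, -0.00043901,  0.00721161]), 'finger_gap': 1.002914539735072}
```

View pics/top0.png

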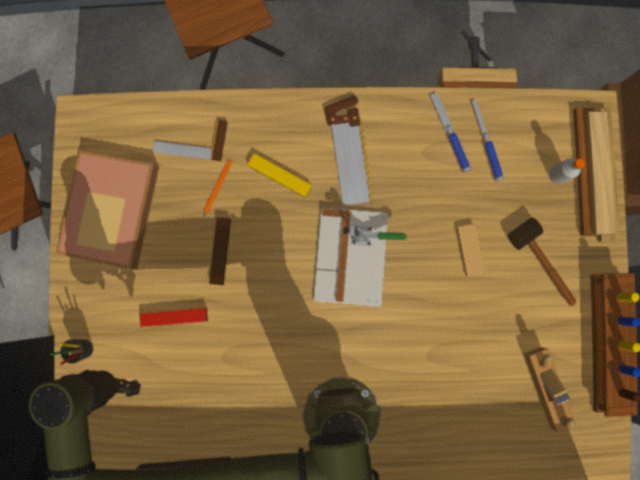

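View pics/side0.png

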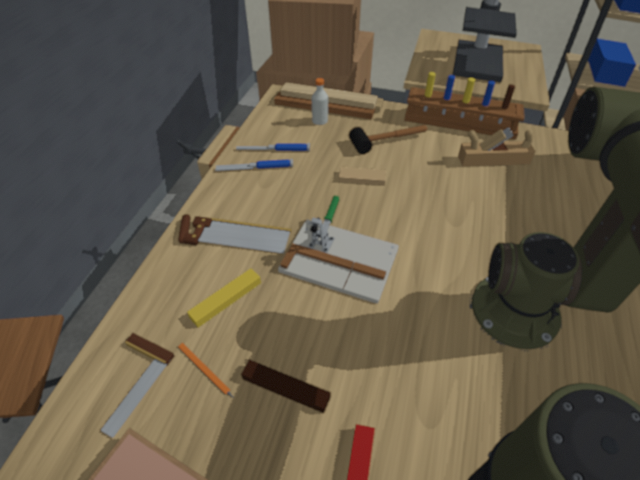

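The top view shows the dark brown blank at about (220,250). The board is at about (350,255), with the fence line near column 343 and the green handle at (392,237). The square's handle (219,138), the red bar and the yellow bar are look-alikes. Next I'll measure.

Run:
```python
from h import *
p=cv2.imread('pics/top0.png'); d=np.load('pics/top0.npy')
print('depth',d[230:270:20,215:230:5], (d>0).mean())
hsv=cv2.cvtColor(p,cv2.COLOR_BGR2HSV)
print(hsv[250,215:226],hsv[240,325:350:3])
# top with depth: heights map
P,u,v=cloud('top',d)
Z=np.zeros(d.shape);Z[v,u]=P[:,2]
print('bench z',np.median(Z[330:340,230:240]),'blank z',np.round(Z[235:265:10,212:230:2]),'board',np.round(Z[290,315:385:3]), np.round(Z[255,310:400:3]))
im=cv2.resize(p[190:320,190:420],None,fx=3.4,fy=3.4,interpolation=cv2.INTER_CUBIC);cv2.imwrite('pics/crop0.png',im)
p=cv2.imread('pics/side0.png');im=cv2.resize(p[180:420,170:410],None,fx=2.5,fy=2.5,interpolation=cv2.INTER_CUBIC);cv2.imwrite('pics/crop1.png',im)
```

```text
depth [[1729.6023 1732.6338 1740.6561]
 [1723.6614 1726.2611 1729.3678]] 0.995888671875
[[ 13 177  49]
 [ 16 187  49]
 [ 13 173  53]
 [ 11 132  56]
 [ 15 149  53]
 [ 12 144  53]
 [ 14 155  51]
 [ 14 167  49]
 [ 12 146  54]
 [ 14 170  51]
 [ 16 183  46]] [[ 26  28 181]
 [ 22  31 182]
 [ 21  28 180]
 [ 23  28 182]
 [ 21  30 177]
 [ 14  85 129]
 [ 12 160 131]
 [ 12 148 134]
 [ 21  36 169]]
bench z 0.967884807308451 blank z [[ 5. 36. 34. 35. 26. 42. 39. 31. 15.]
 [ 1. 31. 32. 36. 28. 29. 34. 24.  4.]
 [28. 30. 29. 31. 33. 29. 34. 13.  6.]] board [14. 21. 13. 27. 20. 22. 10. 13. 34. 30. 25. 17. 14. 24. 21. 11. 16. 23.
 16. 16. 21. 13. 17.  2.] [-2.  1.  1. 25. 17. 15. 25. 16. 16. 12. 29. 35. 36. 18. 25. 16. 18. 23.
 20. 22. 18.  8. 13. 24. 22.  4. -2.  4.  3.  3.]
```

View pics/crop0.png

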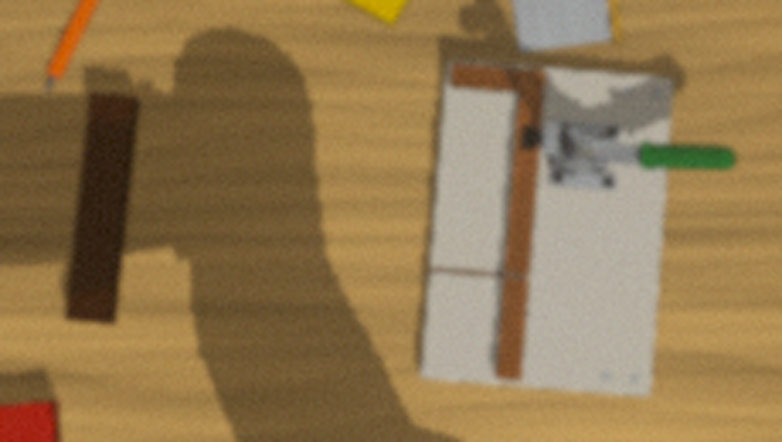

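View pics/crop1.png

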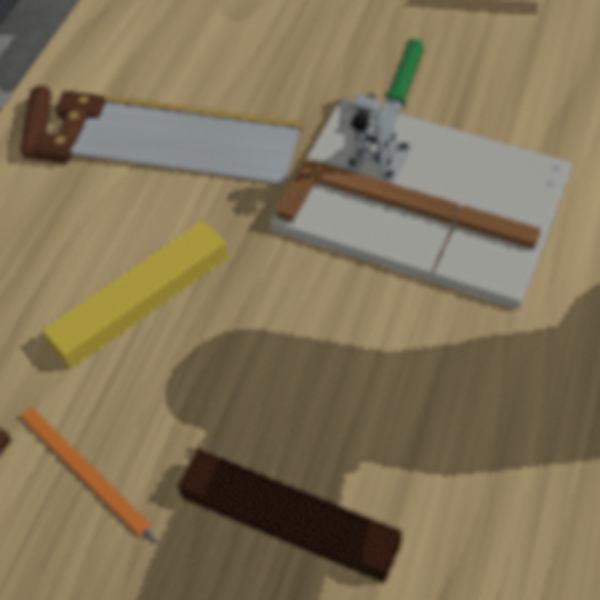

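```bash
cat > meas.py <<'E'
from h import *
def board(p):
    hsv=cv2.cvtColor(p,cv2.COLOR_BGR2HSV); S=cv2.GaussianBlur(hsv[...,1],(3,3),0).astype(float)
    def cross(a,x0,th=60):  # first crossing idx
        for i in range(len(a)-1):
            if (a[i]-th)*(a[i+1]-th)<=0 and a[i]!=a[i+1]: return x0+i+(a[i]-th)/(a[i]-a[i+1])
    L=[];F=[]
    for r in list(range(225,264))+list(range(278,296)):
        a=cross(S[r,312:332],312,70); 
        if a: L.append((a,r))
        b=cross(S[r,330:350],330,70)
        if b: F.append((b,r))
    B=[]
    for c in list(range(320,334))+list(range(350,378)):
        b=cross(S[292:315,c],292,70)
        if b: B.append((c,b))
    St=[]
    for c in range(325,340):
        b=cross(S[225:205:-1,c],0,70)
        if b: St.append((c,225-b))
    return map(np.array,(L,F,B,St))
def line(P):
    P=np.array(P)[:,:2]
    for _ in range(3):
        c=P.mean(0);U,s,V=np.linalg.svd(P-c);n=V[1];e=(P-c)@n;P=P[abs(e)<max(2*e.std(),.3)]
    return c,V[0],e.std()
E
python3 - <<'E'
from meas import *
c=bot.get_calibration('top');print('cam',-np.array(c['R']).T@c['t'])
c=bot.get_calibration('side');print('cam',-np.array(c['R']).T@c['t'])
p=cv2.imread('pics/top0.png')
L,F,B,St=board(p)
for n,q,z in(('left y=+100',L,18),('fence y=35',F,30),('bottom x=-140',B,18),('stop x=115',St,30)):
    w=pts('top',q,zplane=z);c,d,e=line(w);print(n,c,np.degrees(np.arctan2(d[1],d[0]))%180,e,len(w))
# blank
for n,box in(('top',(200,235,205,295)),('side',(235,340,350,420))):
    p=cv2.imread(f'pics/{n}0.png');hsv=cv2.cvtColor(p,cv2.COLOR_BGR2HSV)
    m=((hsv[...,2]<85)&(hsv[...,1]>110)).astype(np.uint8);mm=np.zeros_like(m);x0,x1,y0,y1=box;mm[y0:y1,x0:x1]=m[y0:y1,x0:x1]
    k,lab,st,_=cv2.connectedComponentsWithStats(mm);i=1+np.argmax(st[1:,4]);m=(lab==i).astype(np.uint8)
    cnt=max(cv2.findContours(m,0,cv2.CHAIN_APPROX_NONE)[0],key=cv2.contourArea)
    print(n,st[i])
    if n=='top':
        w=pts(n,cnt[:,0],zplane=30)[:,:2].astype(np.float32); print(cv2.minAreaRect(w)); print(cv2.boxPoints(cv2.minAreaRect(w)))
    # cloud top
    d=np.load(f'pics/{n}0.npy');P,u,v=cloud(n,d,cv2.erode(m,np.ones((3,3))))
    P=P[P[:,2]>22] ; print('cloud',P.mean(0),np.percentile(P,[2,98],axis=0).round())
# green
for n in('top','side'):
    p=cv2.imread(f'pics/{n}0.png');hsv=cv2.cvtColor(p,cv2.COLOR_BGR2HSV)
    m=((hsv[...,0]>50)&(hsv[...,0]<85)&(hsv[...,1]>120)).astype(np.uint8)
    m[:170]=0;m[280:]=0;m[:,:310]=0
    d=np.load(f'pics/{n}0.npy');P,u,v=cloud(n,d,m);print('green',n,len(P),np.median(P,0),np.percentile(P,[5,95],axis=0).round())
E
```

```text
cam [ 363.98298942   37.03249343 1753.60612474]
cam [306.03494502 716.99763434 937.10951945]
left y=+100 [468.9194884   66.12427747] 174.81071920623475 0.24144922890134435 57
fence y=35 [471.10846526   2.2217728 ] 174.85805845351712 0.1437142760297547 57
bottom x=-140 [332.42931471 -44.60663148] 84.7923129388957 0.14351711840965323 42
stop x=115 [592.02335664  19.40452005] 84.29463264475508 0.2471235483245627 15
top [210 217  21  67 992]
((494.2724609375, 352.5563659667969), (46.66978073120117, 196.2895050048828), 83.92970275878906)
[[394.2104  339.731  ]
 [589.39923 318.97366]
 [594.33453 365.38174]
 [399.1457  386.13907]]
cloud [494.94616886 353.1496469   30.77862607] [[404. 331.  23.]
 [585. 375.  39.]]
side [ 241  360   89   53 1892]
cloud [488.98224105 360.58492774  29.98238009] [[398. 337.  24.]
 [584. 384.  34.]]
green top 121 [ 526.14614417 -150.23926972   89.59440856] [[ 519. -180.   73.]
 [ 532. -118.  103.]]
green side 119 [ 525.21294669 -143.12337045   85.32706789] [[ 518. -171.   75.]
 [ 532. -113.   97.]]
```

```bash
cat > go.py <<'E'
import sys; from h import *
from scipy.spatial.transform import Rotation as Ro
O=np.array([473.6,-33.6]);th=np.radians(-5.2);ux=np.array([np.cos(th),np.sin(th)]);uy=np.array([-ux[1],ux[0]])
def w2b(p): d=np.array(p[:2])-O; return np.r_[d@ux,d@uy,p[2]]
def b2w(p): return np.r_[O+p[0]*ux+p[1]*uy,p[2]]
def tell(target,rpy=None):
    s=bot.state();R=Ro.from_euler('xyz',s['orientation'],degrees=True)
    print('t',s['time_s'],'tcp',s['tcp_pos'].round(1),'board',w2b(s['tcp_pos']).round(1),'rpy',s['orientation'].round(2),'F',s['contact_force'].round(1),'gap',round(s['finger_gap'],3))
    if target is not None: print('shift',R.inv().apply(np.array(target)-s['tcp_pos']).round(1))
    if rpy is not None: print('turn',(R.inv()*Ro.from_euler('xyz',rpy,degrees=True)).as_rotvec().round(4))
E
python3 -c "
from go import *
tell([454.7,359.5,100],[180,0,-6.1])"
```

```text
t 0.1 tcp [144.7 582.  230.4] board [-383.4  583.2  230.4] rpy [ 1.7991e+02 -1.0000e-02 -1.3970e+01] F [-1.   0.2 -0.6] gap 1.003
shift [354.5 140.9 130.7]
turn [ 0.0016 -0.     -0.1373]
```

Emit:
apply_moves(
  steps=[
    [1,[20,8,4],[0,0,0]],
    [1,[30,12,10],[0,0,0]],
    [1,[36,14,14],[0,0,0]],
    [1,[36,14,14],[0,0,0]],
    [1,[36,14,14],[0,0,0]],
    [1,[36,14,14],[0,0,0]],
    [1,[36,14,14],[0,0,0]],
    [1,[36,14,14],[0,0,0]],
    [1,[36,14,14],[0,0,0]],
    [1,[30,12,12],[0,0,0]],
  ],
  newtons=60,
)

```text
time_s: 0.93
tcp_pos: [436.9, 373.9, 105.9]
orientation: [179.9, 0.0, -14.0]
contact_force: [0.7, 1.5, -0.2]
finger_gap: 1.004
```

```bash
python3 -c "
from go import *
tell([454.7,359.5,100],[180,0,-6.1])"
```

```text
t 0.9333 tcp [436.9 373.9 105.9] board [-73.4 402.5 105.9] rpy [ 1.7994e+02  3.0000e-02 -1.4010e+01] F [ 0.7  1.5 -0.2] gap 1.004
shift [20.7  9.6  5.9]
turn [ 0.0011  0.0006 -0.138 ]
```

Emit:
apply_moves(
  steps=[
    [1,[12,5,2],[0,0,0]],
    [1,[10,5,2],[0,0,-0.07]],
    [1,[0,0,0],[0,0,-0.068]],
    [1,[0,0,0],[0,0,0]],
    [1,[0,0,0],[0,0,0]],
  ],
)

```text
time_s: 1.35
tcp_pos: [454.4, 361.1, 103.2]
orientation: [180.0, 0.0, -6.2]
contact_force: [0.2, 0.2, 0.5]
finger_gap: 1.003
```

```bash
python3 -c "
from go import *
tell([454.7,359.5,16.5],[180,0,-6.1])
shot('side','side1')
p=cv2.imread('pics/side1.png');cv2.imwrite('pics/crop2.png',cv2.resize(p[250:480,150:450],None,fx=2.5,fy=2.5))"
```

```text
t 1.35 tcp [454.4 361.1 103.2] board [-54.9 391.3 103.2] rpy [ 1.7999e+02  1.0000e-02 -6.1800e+00] F [0.2 0.2 0.5] gap 1.003
shift [ 0.5  1.5 86.7]
turn [ 0.0002  0.0002 -0.0013]
```

View pics/crop2.png

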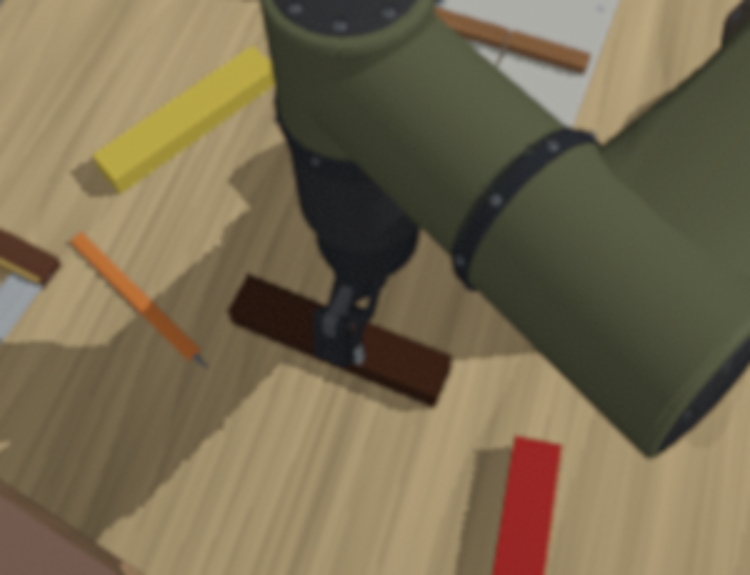

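The open fingers (crop 340,340) stand above the blank, which runs from (240,290) to (445,390) in the crop. Going down to grasp it.

Emit:
apply_moves(
  steps=[
    [1,[0.5,1.5,15],[0,0,0]],
    [1,[0,0,25],[0,0,0]],
    [1,[0,0,25],[0,0,0]],
    [1,[0,0,15],[0,0,0]],
    [1,[0,0,6.5],[0,0,0]],
    [1,[0,0,0],[0,0,0]],
    [-1,[0,0,0],[0,0,0]],
    [-1,[0,0,0],[0,0,0]],
    [-1,[0,0,0],[0,0,0]],
    [-1,[0,0,0],[0,0,0]],
  ],
  newtons=60,
)

```text
time_s: 2.23
tcp_pos: [455.4, 360.0, 18.2]
orientation: [-179.9, -0.1, -6.1]
contact_force: [-8.9, -2.9, 36.5]
finger_gap: 0.452
```

Emit:
apply_moves(
  steps=[
    [-1,[0,0,0],[0,0,0]],
    [-1,[0,0,0],[0,0,0]],
    [-1,[0,0,0],[0,0,0]],
    [-1,[0,0,0],[0,0,0]],
  ],
)

```text
time_s: 2.57
tcp_pos: [455.5, 360.1, 18.5]
orientation: [-179.9, -0.1, -6.0]
contact_force: [-2.1, 0.4, 6.4]
finger_gap: 0.449
```

```bash
python3 -c "
from go import *
tell([454.7,359.5,16.5],[180,0,-6.1])"
```

```text
t 2.5667 tcp [455.5 360.1  18.5] board [-53.7 390.5  18.5] rpy [-1.7988e+02 -1.0000e-01 -6.0500e+00] F [-2.1  0.4  6.4] gap 0.449
shift [-0.8  0.7  2. ]
turn [-0.002  -0.0017  0.0009]
```

Emit:
apply_moves(
  steps=[
    [-1,[0,0,-8],[0,0,0]],
    [-1,[0,0,-20],[0,0,0]],
    [-1,[0,0,-25],[0,0,0]],
    [-1,[0,0,-25],[0,0,0]],
    [-1,[0,0,-20],[0,0,0]],
    [-1,[0,0,-10],[0,0,0]],
    [-1,[0,0,0],[0,0,0]],
    [-1,[0,0,0],[0,0,0]],
  ],
)

```text
time_s: 3.23
tcp_pos: [454.5, 359.2, 123.9]
orientation: [180.0, 0.1, -6.1]
contact_force: [-1.3, 0.5, -3.2]
finger_gap: 0.446
```

```bash
python3 -c "
from go import *
shot('side','side2');shot('top','top2')
tell(b2w([-20,66,90]),[180,0,-5.2])
p=cv2.imread('pics/side2.png');cv2.imwrite('pics/crop3.png',cv2.resize(p[200:440,150:450],None,fx=2.5,fy=2.5))"
```

```text
t 3.3333 tcp [454.1 358.7 122.5] board [-55.  388.9 122.5] rpy [ 1.7985e+02  1.3000e-01 -6.0700e+00] F [-0.2 -0.1 -1.8] gap 0.448
shift [ 40.  322.3  33.3]
turn [ 0.0026  0.0023 -0.0152]
```

View pics/crop3.png

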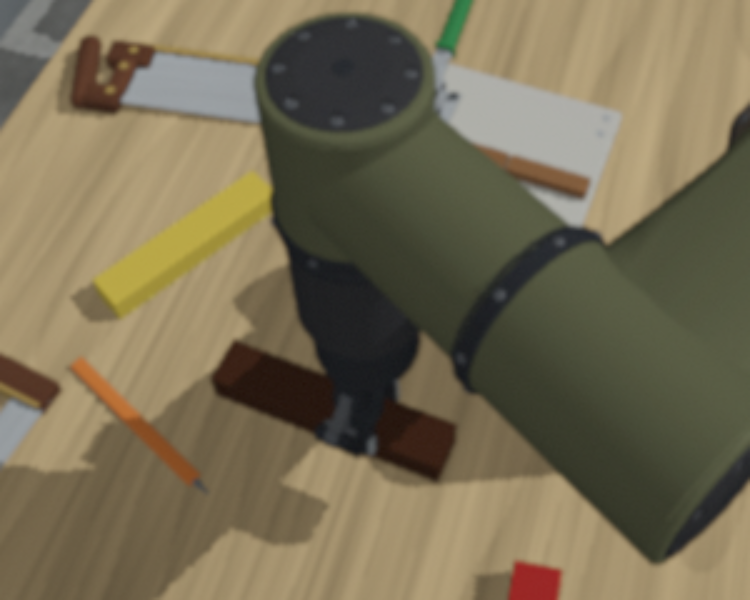

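```bash
python3 -c "
from go import *
p=cv2.imread('pics/side2.png');d=np.load('pics/side2.npy')
hsv=cv2.cvtColor(p,cv2.COLOR_BGR2HSV)
m=((hsv[...,0]<12)&(hsv[...,1]>110)&(hsv[...,2]<90)).astype(np.uint8);m2=np.zeros_like(m);m2[335:395,233:335]=m[335:395,233:335]
cv2.imwrite('pics/m.png',m2*255)
P,u,v=cloud('side',d,m2)
s=bot.state();D=P-s['tcp_pos'];a=np.radians(-6.07);bx=D[:,:2]@[np.cos(a),np.sin(a)];by=D[:,:2]@[-np.sin(a),np.cos(a)];bz=D[:,2]
k=abs(bz)<60
print(k.sum(),np.percentile(bx[k],[0.5,2,10,50,90,98,99.5]).round(1),np.percentile(by[k],[1,50,99]).round(1),np.percentile(bz[k],[1,50,99]).round(1))
for lo in range(-80,160,20):
  q=k&(bx>lo)&(bx<lo+20)&(abs(by)<17)
  if q.sum()>5: print(lo,q.sum(),np.median(bz[q]).round(1))
"
```

```text
1477 [-62.3 -60.  -49.4  53.7 117.7 130.2 132.8] [-15.9   5.8  21.4] [-5.5 12.7 16.3]
-80 25 13.0
-60 172 13.7
-40 160 13.4
-20 109 13.2
20 22 12.9
40 133 12.9
60 134 12.7
80 143 12.6
100 132 12.7
120 98 12.4
```

View pics/m.png

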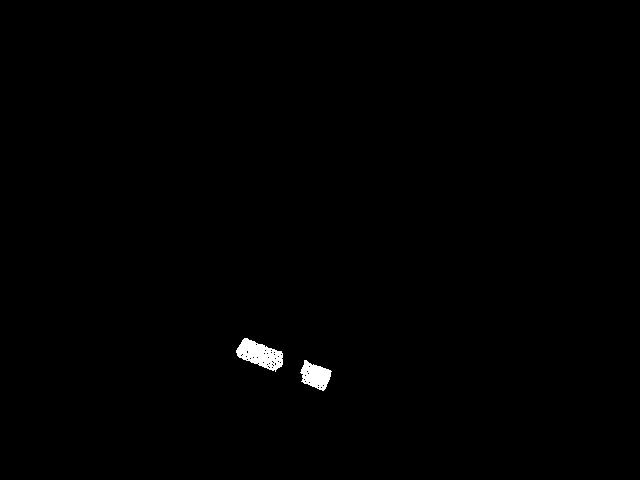

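```bash
python3 -c "
from go import *
tell(b2w([-32,66,95]),[180,0,-5.2])"
```

```text
t 3.3333 tcp [454.1 358.7 122.5] board [-55.  388.9 122.5] rpy [ 1.7985e+02  1.3000e-01 -6.0700e+00] F [-0.2 -0.1 -1.8] gap 0.448
shift [ 28.  322.5  28.3]
turn [ 0.0026  0.0023 -0.0152]
```

Emit:
apply_moves(
  steps=[
    [-1,[1,14,1],[0.0026,0.0023,-0.0152]],
    [-1,[2,28,2],[0,0,0]],
    [-1,[4,38,3],[0,0,0]],
    [-1,[4,40,4],[0,0,0]],
    [-1,[4,40,4],[0,0,0]],
    [-1,[4,40,4],[0,0,0]],
    [-1,[4,40,4],[0,0,0]],
    [-1,[3,38,3],[0,0,0]],
    [-1,[2,28,2],[0,0,0]],
    [-1,[0,11,1],[0,0,0]],
  ],
)

```text
time_s: 4.17
tcp_pos: [452.6, 37.8, 94.2]
orientation: [-180.0, 0.0, -5.3]
contact_force: [0.1, 0.3, -2.6]
finger_gap: 0.445
```

Emit:
apply_moves(
  steps=[
    [-1,[0,0,0],[0,0,0]],
    [-1,[0,0,0],[0,0,0]],
    [-1,[0,0,0],[0,0,0]],
    [-1,[0,0,0],[0,0,0]],
  ],
)

```text
time_s: 4.5
tcp_pos: [453.9, 42.1, 95.7]
orientation: [-179.9, -0.1, -5.1]
contact_force: [-0.4, -0.1, -2.4]
finger_gap: 0.446
```

```bash
python3 -c "
from go import *
shot('side','side3');shot('top','top3')
tell(b2w([-32,63,37]),[180,0,-5.2])
p=cv2.imread('pics/side3.png');cv2.imwrite('pics/crop4.png',cv2.resize(p[150:390,200:500],None,fx=2.5,fy=2.5))
p=cv2.imread('pics/top3.png');cv2.imwrite('pics/crop5.png',cv2.resize(p[180:340,250:450],None,fx=3.5,fy=3.5))"
```

```text
t 4.6 tcp [454.   42.1  95.9] board [-26.4  73.6  95.9] rpy [-1.7987e+02 -1.2000e-01 -5.1100e+00] F [-0.4  0.4 -1.6] gap 0.447
shift [-5.7 10.7 58.9]
turn [-0.0023 -0.002   0.0016]
```

View pics/crop4.png

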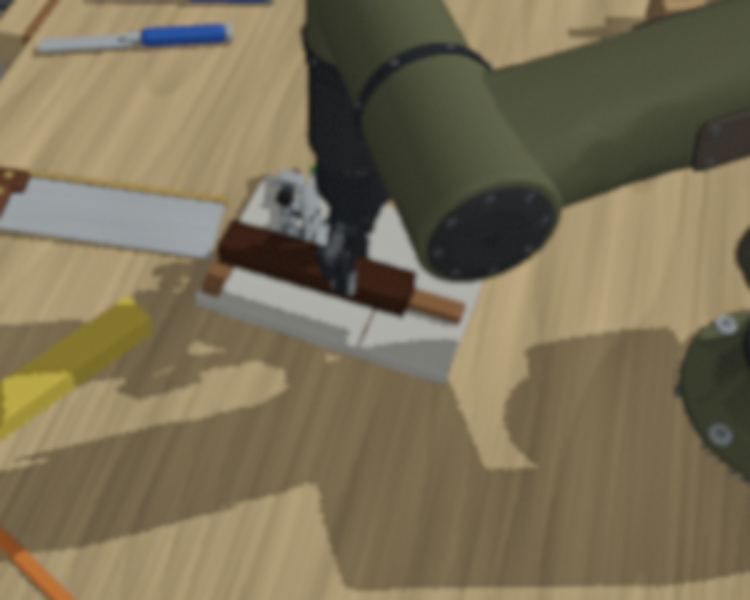

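View pics/crop5.png

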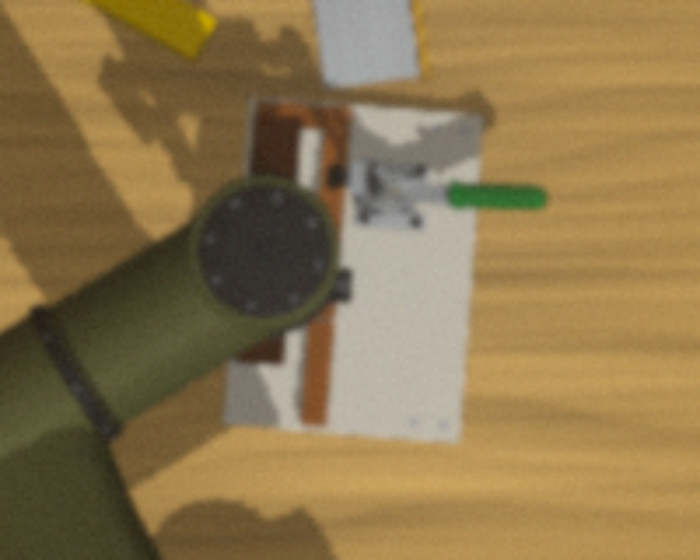

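```bash
python3 -c "
from go import *
p=cv2.imread('pics/top3.png')
hsv=cv2.cvtColor(p,cv2.COLOR_BGR2HSV)
print(hsv[205:222,328:331,2].T); print(hsv[274:290,322:326,2].mean(1).round()); print(hsv[217,315:345,2])
for uv in [(329,213.5),(325,283.3)]:
  for z in (109,79): print(uv,z,w2b(pts('top',[uv],zplane=z)[0]))
for u in [321.5,335]: print(w2b(pts('top',[(u,217)],zplane=109)[0]))
p=cv2.imread('pics/side3.png');d=np.load('pics/side3.npy')
hsv=cv2.cvtColor(p,cv2.COLOR_BGR2HSV)
m=((hsv[...,0]<12)&(hsv[...,1]>110)&(hsv[...,2]<80)).astype(np.uint8)
P,u,v=cloud('side',d,m);B=np.array([w2b(q) for q in P])
k=(B[:,2]>70)&(B[:,2]<125)&(abs(B[:,1]-70)<40)&(abs(B[:,0])<150)
B=B[k];print(k.sum(),np.percentile(B,[1,3,50,97,99],axis=0).round(1))
t=B[abs(B[:,2]-109)<6];print(np.percentile(t,[1,3,50,97,99],axis=0).round(1))
"
```

```text
[[100  97  99 105  95  90  87  82  76  66  63  65  62  67  65  61  67]
 [104 102 106 108 105 104 100 100  83  75  65  66  65  64  66  65  62]
 [105 105 110 118 118 113 116 108  90  71  68  63  66  67  64  64  65]]
[ 75.  77.  72.  73.  67.  67.  65.  65.  68.  93. 137. 156. 152. 144.
 137. 134.]
[112 121 117 117 115 111 103  81  68  65  63  67  64  62  65  66  64  68
  63  73  93 133 156 165 163 146 121 102 101  95]
(329, 213.5) 109 [109.65447633  72.4361444  109.        ]
(329, 213.5) 79 [113.76285126  72.65557479  79.        ]
(325, 283.3) 109 [-87.36293845  67.74281083 109.        ]
(325, 283.3) 79 [-86.8484468   67.87662801  79.        ]
[ 98.0162304   92.72989706 109.        ]
[101.09578434  54.7582774  109.        ]
919 [[-87.6  58.9  87.2]
 [-84.7  60.2  88.9]
 [ 25.5  84.5 106.4]
 [102.2  95.1 110. ]
 [105.1  95.5 110.6]]
[[-87.7  58.7 103.5]
 [-84.8  59.6 104.1]
 [ 25.8  78.3 107.1]
 [101.7  94.5 110.1]
 [105.1  95.4 110.7]]
```

Emit:
apply_moves(
  steps=[
    [-1,[-1,3,8],[-0.0023,-0.002,0]],
    [-1,[-2,5,14],[0,0,0]],
    [-1,[-1,3,14],[0,0,0]],
    [-1,[0,0,10],[0,0,0]],
    [-1,[0,0,6],[0,0,0]],
    [-1,[0,0,2],[0,0,0]],
    [-1,[0,0,0],[0,0,0]],
    [-1,[0,0,0],[0,0,0]],
    [-1,[0,0,0],[0,0,0]],
  ],
)

```text
time_s: 5.35
tcp_pos: [449.6, 30.9, 42.9]
orientation: [-180.0, -0.1, -5.2]
contact_force: [0.7, -0.0, -2.1]
finger_gap: 0.448
```

```bash
python3 -c "
from go import *
tell(b2w([-30,63,36]),[180,0,-5.2])"
```

```text
t 5.35 tcp [449.6  30.9  42.9] board [-29.8  62.1  42.9] rpy [-1.7996e+02 -9.0000e-02 -5.1800e+00] F [ 0.7 -0.  -2.1] gap 0.448
shift [-0.2 -0.9  6.9]
turn [-0.0007 -0.0016  0.0004]
```

Lowering slowly to contact with the bed.

Emit:
apply_moves(
  steps=[
    [-1,[0,0,3],[0,0.0,0]],
    [-1,[0,0,2],[0,0,0]],
    [-1,[0,0,1.5],[0,0,0]],
    [-1,[0,0,0],[0,0,0]],
    [-1,[0,0,0],[0,0,0]],
    [-1,[0,0,0],[0,0,0]],
  ],
)

```text
time_s: 5.85
tcp_pos: [449.3, 30.7, 36.5]
orientation: [-180.0, -0.1, -5.2]
contact_force: [-3.7, 0.5, 5.7]
finger_gap: 0.445
```

Emit:
apply_moves(
  steps=[
    [-1,[0,0,1],[0,0.0,0]],
    [-1,[0,0,0],[0,0,0]],
    [-1,[0,0,0],[0,0,0]],
  ],
)

```text
time_s: 6.1
tcp_pos: [449.5, 30.7, 36.4]
orientation: [-180.0, -0.1, -5.2]
contact_force: [-7.5, 0.8, 11.2]
finger_gap: 0.449
```

Emit:
apply_moves(
  steps=[
    [-1,[0,1.5,-0.5],[0,0.0,0]],
    [-1,[0,1.5,0],[0,0,0]],
    [-1,[0,1.5,0],[0,0,0]],
    [-1,[0,1,0],[0,0,0]],
    [-1,[0,0,0],[0,0,0]],
    [-1,[0,0,0],[0,0,0]],
  ],
)

```text
time_s: 6.6
tcp_pos: [449.9, 25.8, 36.4]
orientation: [-179.9, -0.2, -5.2]
contact_force: [-0.4, 3.1, 4.8]
finger_gap: 0.448
```

Emit:
apply_moves(
  steps=[
    [-1,[0,1,0],[0,0.0,0]],
    [-1,[0,1,0],[0,0,0]],
    [-1,[0,0,0],[0,0,0]],
    [-1,[0,0,0],[0,0,0]],
  ],
)

```text
time_s: 6.93
tcp_pos: [449.9, 24.1, 36.5]
orientation: [-179.9, -0.2, -5.2]
contact_force: [0.1, 5.2, 4.4]
finger_gap: 0.45
```

Emit:
apply_moves(
  steps=[
    [-1,[0,1,0],[0,0.0,0]],
    [-1,[0,1,0],[0,0,0]],
    [-1,[0,0,0],[0,0,0]],
    [-1,[0,0,0],[0,0,0]],
  ],
)

```text
time_s: 7.27
tcp_pos: [449.9, 23.8, 36.5]
orientation: [-179.6, -0.3, -5.2]
contact_force: [-0.9, 10.9, 6.3]
finger_gap: 0.45
```

```bash
python3 -c "
from go import *
tell(None)"
```

```text
t 7.2667 tcp [449.9  23.8  36.5] board [-28.8  55.   36.5] rpy [-179.65   -0.27   -5.19] F [-0.9 10.9  6.3] gap 0.45
```

Emit:
apply_moves(
  steps=[
    [-1,[1,-0.5,0],[0,0.0,0]],
    [-1,[1.5,0,0],[0,0,0]],
    [-1,[1.5,0,0],[0,0,0]],
    [-1,[0.5,0,0],[0,0,0]],
    [-1,[0,0,0],[0,0,0]],
    [-1,[0,0,0],[0,0,0]],
  ],
)

```text
time_s: 7.77
tcp_pos: [452.2, 23.6, 36.4]
orientation: [-179.7, 0.0, -5.2]
contact_force: [-13.6, 12.4, 14.9]
finger_gap: 0.449
```

Emit:
apply_moves(
  steps=[
    [-1,[1,0,0],[0,0.0,0]],
    [-1,[0.5,0,0],[0,0,0]],
    [-1,[0,0,0],[0,0,0]],
    [-1,[0,0,0],[0,0,0]],
  ],
)

```text
time_s: 8.1
tcp_pos: [453.6, 23.4, 36.4]
orientation: [-179.7, 0.1, -5.2]
contact_force: [-14.7, 13.4, 15.0]
finger_gap: 0.447
```

Emit:
apply_moves(
  steps=[
    [-1,[1,-0.5,-0.7],[0,0.0,0]],
    [-1,[0.5,0,0],[0,0,0]],
    [-1,[0,0,0],[0,0,0]],
    [-1,[0,0,0],[0,0,0]],
  ],
)

```text
time_s: 8.43
tcp_pos: [455.0, 23.4, 36.5]
orientation: [-179.8, 0.1, -5.2]
contact_force: [-13.3, 10.5, 10.6]
finger_gap: 0.445
```

Emit:
apply_moves(
  steps=[
    [-1,[0.5,0,0],[0,0.0,0]],
    [-1,[0.5,0,0],[0,0,0]],
    [-1,[0,0,0],[0,0,0]],
    [-1,[0,0,0],[0,0,0]],
  ],
)

```text
time_s: 8.77
tcp_pos: [455.0, 23.3, 36.4]
orientation: [-179.8, 0.2, -5.2]
contact_force: [-18.3, 12.7, 15.6]
finger_gap: 0.45
```

```bash
python3 -c "
from go import *
tell(None)"
```

```text
t 8.7667 tcp [455.   23.3  36.4] board [-23.7  55.   36.4] rpy [-179.81    0.22   -5.2 ] F [-18.3  12.7  15.6] gap 0.45
```

Emit:
apply_moves(
  steps=[
    [-0.1,[-0.5,-0.5,-0.5],[0,0,0]],
    [0.2,[0,0,0],[0,0,0]],
    [0.5,[0,0,0],[0,0,0]],
    [0.5,[0,0,0],[0,0,0]],
    [0.5,[0,0,-10],[0,0,0]],
    [0.5,[0,0,-25],[0,0,0]],
    [0.5,[0,0,-35],[0,0,0]],
    [0.5,[0,0,-40],[0,0,0]],
    [0.5,[0,0,-40],[0,0,0]],
    [0.5,[0,0,-30],[0,0,0]],
  ],
)

```text
time_s: 9.6
tcp_pos: [456.7, 21.3, 220.9]
orientation: [-180.0, -0.3, -5.2]
contact_force: [0.4, -0.1, 0.3]
finger_gap: 0.752
```

```bash
python3 -c "
from go import *
shot('side','side4')
tell(None)
p=cv2.imread('pics/side4.png');cv2.imwrite('pics/crop6.png',cv2.resize(p[180:340,220:440],None,fx=3.5,fy=3.5,interpolation=cv2.INTER_CUBIC))"
```

```text
t 9.65 tcp [458.5  21.2 226.8] board [-20.   53.2 226.8] rpy [-179.85   -0.71   -5.23] F [-0.7 -0.8  6. ] gap 0.748
```

View pics/crop6.png

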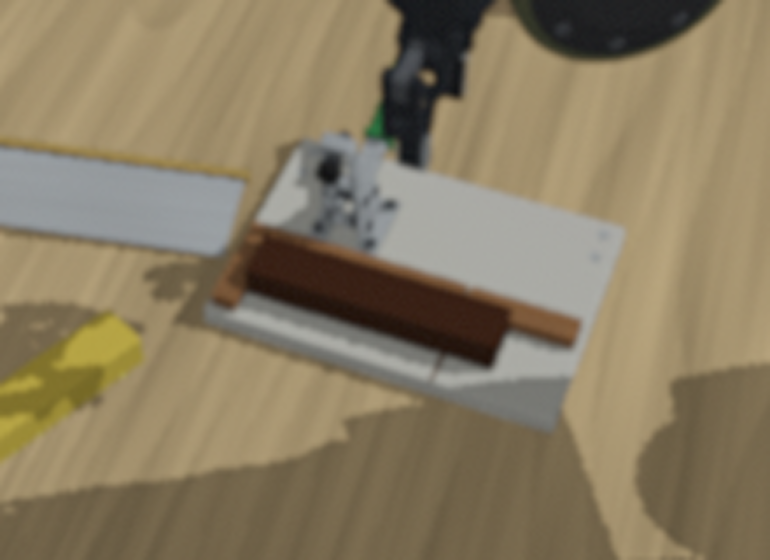

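Emit:
apply_moves(
  steps=[
    [0.5,[0,0,0],[0,0,0.12]],
    [0.5,[0,0,0],[0,0,0.12]],
    [0.5,[0,0,0],[0,0,0.12]],
    [0.5,[0,0,0],[0,0,0.12]],
    [0.5,[0,0,0],[0,0,0.12]],
    [0.5,[0,0,0],[0,0,0.12]],
    [0.5,[0,0,0],[0,0,0.12]],
    [0.5,[0,0,0],[0,0,0.12]],
    [0.5,[0,0,0],[0,0,0.12]],
    [0.5,[0,0,0],[0,0,0.12]],
  ],
)

```text
time_s: 10.48
tcp_pos: [456.3, 21.6, 216.9]
orientation: [-180.0, -0.0, -74.3]
contact_force: [-0.8, -0.3, -0.8]
finger_gap: 0.751
```

Emit:
apply_moves(
  steps=[
    [0.5,[0,0,0],[0,0,0.12]],
    [0.5,[0,0,0],[0,0,0.12]],
    [0.5,[0,0,0],[0,0,0.12]],
    [0.5,[0,0,0],[0,0,0.01]],
    [0.5,[0,0,0],[0,0,0]],
  ],
)

```text
time_s: 10.9
tcp_pos: [456.2, 21.7, 216.7]
orientation: [-180.0, 0.0, -95.0]
contact_force: [-0.4, 1.5, 0.1]
finger_gap: 0.747
```

```bash
python3 -c "
from go import *
tell(b2w([65,-124,170]),[180,0,-95.2])"
```

```text
t 10.9 tcp [456.2  21.7 216.7] board [-22.3  53.5 216.7] rpy [-179.96    0.    -95.  ] F [-0.4  1.5  0.1] gap 0.747
shift [177.8 -86.6  46.8]
turn [-0.0007  0.0001  0.0034]
```

Emit:
apply_moves(
  steps=[
    [0.3,[12,-6,0],[0,0,0.0034]],
    [0.3,[22,-11,0],[0,0,0]],
    [0.3,[28,-14,0],[0,0,0]],
    [0.3,[28,-14,0],[0,0,0]],
    [0.3,[28,-14,8],[0,0,0]],
    [0.3,[28,-13,12],[0,0,0]],
    [0.3,[20,-9,14],[0,0,0]],
    [0.3,[12,-6,13],[0,0,0]],
    [0.3,[0,0,0],[0,0,0]],
    [0.3,[0,0,0],[0,0,0]],
  ],
)

```text
time_s: 11.73
tcp_pos: [525.8, -164.0, 168.4]
orientation: [179.9, -0.0, -95.3]
contact_force: [0.2, 1.1, 0.6]
finger_gap: 0.652
```

Run:
```python
from go import *
shot('side','side5');shot('top','top5')
tell(b2w([65,-122,62]),[180,0,-95.2])
for n in('top','side'):
    p=cv2.imread(f'pics/{n}5.png');hsv=cv2.cvtColor(p,cv2.COLOR_BGR2HSV)
    m=((hsv[...,0]>50)&(hsv[...,0]<85)&(hsv[...,1]>120)).astype(np.uint8)
    m[:170]=0;m[280:]=0;m[:,:310]=0
    d=np.load(f'pics/{n}5.npy');P,u,v=cloud(n,d,m)
    if len(P):B=np.array([w2b(q) for q in P]);print('green',n,len(P),np.median(B,0),np.percentile(B,[5,95],axis=0).round())
    d=np.load(f'pics/{n}0.npy');p=cv2.imread(f'pics/{n}0.png');hsv=cv2.cvtColor(p,cv2.COLOR_BGR2HSV)
    m=((hsv[...,0]>50)&(hsv[...,0]<85)&(hsv[...,1]>120)).astype(np.uint8)
    m[:170]=0;m[280:]=0;m[:,:310]=0
    P,u,v=cloud(n,d,m)
    B=np.array([w2b(q) for q in P]);print('green0',n,len(P),np.median(B,0),np.percentile(B,[5,95],axis=0).round())
    print(np.polyfit(B[:,1],B[:,2],1))
    mid=np.c_[u,v].mean(0);print(mid,w2b(pts(n,[mid],zplane=86)[0]))
p=cv2.imread('pics/top5.png');cv2.imwrite('pics/c7.png',cv2.resize(p[180:340,270:450],None,fx=3.5,fy=3.5,interpolation=cv2.INTER_CUBIC))
p=cv2.imread('pics/side5.png');cv2.imwrite('pics/c8.png',cv2.resize(p[140:340,220:440],None,fx=2.5,fy=2.5,interpolation=cv2.INTER_CUBIC))
```

```text
t 11.8333 tcp [ 526.5 -163.1  170.3] board [  64.4 -124.2  170.3] rpy [-1.7991e+02 -1.0000e-02 -9.5240e+01] F [0.4 0.5 0.7] gap 0.65
shift [ -2.2  -0.4 108.3]
turn [-0.0015 -0.0001 -0.0006]Traceback (most recent call last):
  File "<stdin>", line 8, in <module>
  File "h.py", line 15, in cloud
    v,u=np.nonzero(m); return pts(n,np.c_[u,v],d[v,u]),u,v
                              ~~~^^^^^^^^^^^^^^^^^^^^^
  File "h.py", line 8, in pts
    xy=cv2.undistortPoints(uv,K,np.array([c['k1'],0,0,0.])).reshape(-1,2)
       ~~~~~~~~~~~~~~~~~~~^^^^^^^^^^^^^^^^^^^^^^^^^^^^^^^^^
cv2.error: OpenCV(4.12.0) /io/opencv/modules/calib3d/src/undistort.dispatch.cpp:347: error: (-215:Assertion failed) CV_IS_MAT(_src) && CV_IS_MAT(_dst) && (_src->rows == 1 || _src->cols == 1) && (_dst->rows == 1 || _dst->cols == 1) && _src->cols + _src->rows - 1 == _dst->rows + _dst->cols - 1 && (CV_MAT_TYPE(_src->type) == CV_32FC2 || CV_MAT_TYPE(_src->type) == CV_64FC2) && (CV_MAT_TYPE(_dst->type) == CV_32FC2 || CV_MAT_TYPE(_dst->type) == CV_64FC2) in function 'cvUndistortPointsInternal'
```

Run:
```python
from go import *
for n,k in(('side',5),('side',0),('top',0)):
    p=cv2.imread(f'pics/{n}{k}.png');hsv=cv2.cvtColor(p,cv2.COLOR_BGR2HSV)
    m=((hsv[...,0]>50)&(hsv[...,0]<85)&(hsv[...,1]>120)).astype(np.uint8)
    m[:170]=0;m[280:]=0;m[:,:310]=0
    if not m.any(): print(n,k,'none');continue
    d=np.load(f'pics/{n}{k}.npy');P,u,v=cloud(n,d,m)
    B=np.array([w2b(q) for q in P]);print(n,k,len(P),np.median(B,0),np.percentile(B,[5,95],axis=0).round())
    mid=np.c_[u,v].mean(0);print(mid,w2b(pts(n,[mid],zplane=86)[0]))
p=cv2.imread('pics/top5.png');cv2.imwrite('pics/c7.png',cv2.resize(p[180:340,270:450],None,fx=3.5,fy=3.5,interpolation=cv2.INTER_CUBIC))
p=cv2.imread('pics/side5.png');cv2.imwrite('pics/c8.png',cv2.resize(p[140:340,220:440],None,fx=2.5,fy=2.5,interpolation=cv2.INTER_CUBIC))
```

```text
side 5 117 [  61.30738627 -103.6566317    86.00963039] [[  55. -133.   75.]
 [  68.  -74.   98.]]
[331.84615385 208.01709402] [  61.11376855 -102.80998746   86.        ]
side 0 119 [  61.38573556 -104.40430264   85.32706789] [[  55. -133.   75.]
 [  68.  -75.   97.]]
[331.8907563  207.98319328] [  61.04579136 -102.98416224   86.        ]
top 0 121 [  62.70706484 -111.31768072   89.59440856] [[  57. -142.   73.]
 [  69.  -79.  103.]]
[391.63636364 235.94214876] [  62.97866019 -111.02994662   86.        ]
```

View pics/c7.png

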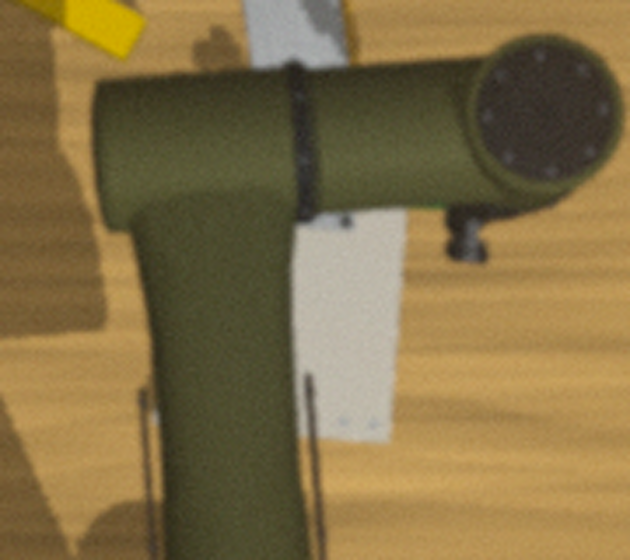

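View pics/c8.png

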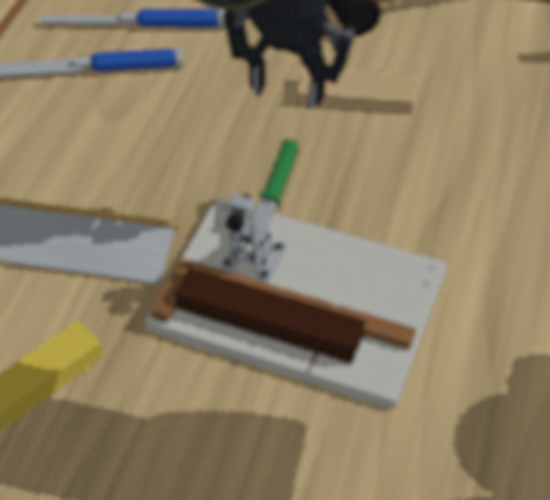

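The fingers straddle the handle's plane and the blank looks seated. I'll check its pose numerically from this side picture.

```bash
cat > chk.py <<'E'
from go import *; from meas import line
def chk(f):
    p=cv2.imread(f);hsv=cv2.cvtColor(p,cv2.COLOR_BGR2HSV)
    m=((hsv[...,2]<100)&(hsv[...,1]>110)&(hsv[...,0]<14)).astype(np.uint8)
    m[:235]=0;m[300:]=0;m[:,:280]=0;m[:,380:]=0
    k,lab,st,_=cv2.connectedComponentsWithStats(m);i=1+np.argmax(st[1:,4]);m=lab==i;print(st[i])
    x0,w=st[i][0],st[i][2]
    q=[(c,np.nonzero(m[:,c])[0].max()+.5) for c in range(x0+8,x0+w-10)]
    W=np.array([w2b(a) for a in pts('side',q,zplane=18)]);c,d,e=line(W)
    print('foot line centre',c,'slope rad',d[1]/d[0],'resid',e)
    # board +y bottom-edge reference: white->wood at z=18 below
    S=cv2.GaussianBlur(hsv[...,1],(3,3),0).astype(float);B=[]
    V=cv2.GaussianBlur(hsv[...,2],(3,3),0)
    for cc,r in q:
        col=S[int(r)+5:int(r)+40,cc]; j=np.nonzero(col>70)[0]
        if len(j): B.append((cc,int(r)+5+j[0]))
    W=np.array([w2b(a) for a in pts('side',B,zplane=0)]);c,d,e=line(W);print('board +y foot',c,d[1]/d[0],e)
    end=[(np.nonzero(m[r])[0].max()+.5,r) for r in range(272,283) if m[r].any()]
    print('end x', [w2b(a).round(1).tolist() for a in pts('side',end,zplane=18)][-3:])
E
python3 -c "
from chk import *
chk('pics/side5.png')"
```

```text
[ 289  245   79   39 1274]
foot line centre [ 9.57321403 67.94550758] slope rad 0.00048210785160997233 resid 0.8939543091802311
board +y foot [ -4.00359688 102.52283138] 0.006943243059185936 0.8885668104424984
end x [[-80.3, 56.2, 18.0], [-81.3, 59.3, 18.0], [-79.9, 63.3, 18.0]]
```

```bash
python3 -c "
from go import *
p=cv2.imread('pics/side5.png');hsv=cv2.cvtColor(p,cv2.COLOR_BGR2HSV)
for c in (310,325,340):
  print(c);
  for r in range(240,300): 
    a=w2b(pts('side',[(c,r)],zplane=18)[0]);b=w2b(pts('side',[(c,r)],zplane=48)[0]);print(r,hsv[r,c],a[:2].round(),b[:2].round()) if 30<a[1]<125 else 0
" | awk 'NR<60'
```

```text
310
257 [ 10 158  55] [72. 33.] [62. 56.]
258 [ 10 172  55] [71. 36.] [61. 59.]
259 [  9 164  56] [70. 39.] [60. 62.]
260 [ 10 162  55] [68. 43.] [58. 65.]
261 [ 10 155  56] [67. 46.] [57. 68.]
262 [ 10 165  54] [66. 49.] [56. 71.]
263 [ 11 159  48] [64. 52.] [55. 74.]
264 [ 10 174  38] [63. 55.] [53. 78.]
265 [  8 156  36] [62. 59.] [52. 81.]
266 [ 11 150  34] [60. 62.] [51. 84.]
267 [ 11 158  34] [59. 65.] [49. 87.]
268 [ 9 97 42] [58. 68.] [48. 90.]
269 [13 35 66] [56. 71.] [47. 93.]
270 [25 16 97] [55. 74.] [46. 96.]
271 [ 30  11 114] [54. 77.] [44. 99.]
272 [ 30   9 118] [53. 81.] [ 43. 102.]
273 [ 30  10 123] [51. 84.] [ 42. 105.]
274 [ 35  11 142] [50. 87.] [ 41. 108.]
275 [ 35   9 162] [49. 90.] [ 39. 111.]
276 [ 30   9 168] [47. 93.] [ 38. 114.]
277 [ 30   9 164] [46. 96.] [ 37. 117.]
278 [ 30   9 149] [45. 99.] [ 36. 120.]
279 [ 30  10 126] [ 44. 102.] [ 35. 123.]
280 [ 30   9 113] [ 42. 105.] [ 33. 125.]
281 [ 26  19 109] [ 41. 108.] [ 32. 128.]
282 [ 19  49 110] [ 40. 111.] [ 31. 131.]
283 [ 19  81 117] [ 39. 114.] [ 30. 134.]
284 [ 20  93 135] [ 37. 117.] [ 29. 137.]
285
[... 436 characters left out ...]
160  35] [18. 60.] [10. 82.]
271 [ 12 168  35] [17. 63.] [ 9. 85.]
272 [  9 150  34] [16. 66.] [ 7. 88.]
273 [11 78 46] [14. 69.] [ 6. 91.]
274 [17 24 74] [13. 72.] [ 5. 94.]
275 [ 30  13 102] [12. 75.] [ 4. 97.]
276 [ 36  11 116] [11. 78.] [  3. 100.]
277 [ 30   9 119] [10. 81.] [  2. 103.]
278 [ 30  10 127] [ 8. 84.] [  0. 106.]
279 [ 30   9 147] [ 7. 87.] [ -1. 108.]
280 [ 35   9 164] [ 6. 90.] [ -2. 111.]
281 [ 25   9 169] [ 5. 93.] [ -3. 114.]
282 [ 30   9 162] [ 4. 96.] [ -4. 117.]
283 [ 35  11 145] [ 2. 99.] [ -5. 120.]
284 [ 36  10 124] [  1. 102.] [ -6. 123.]
285 [ 30  11 114] [  0. 105.] [ -8. 126.]
286 [ 24  23 113] [ -1. 108.] [ -9. 129.]
287 [ 20  54 113] [ -2. 111.] [-10. 132.]
```

Emit:
apply_moves(
  steps=[
    [0.3,[-1,1,12],[0,0,0]],
    [0.3,[-1,1,20],[0,0,0]],
    [0.3,[-1,0,24],[0,0,0]],
    [0.3,[0,0,24],[0,0,0]],
    [0.3,[0,0,18],[0,0,0]],
    [0.3,[0,0,10],[0,0,0]],
    [0.0,[0,0,0],[0,0,0]],
    [-0.3,[0,0,0],[0,0,0]],
    [-1,[0,0,0],[0,0,0]],
    [-1,[0,0,0],[0,0,0]],
  ],
  newtons=30,
)

```text
time_s: 12.67
tcp_pos: [525.7, -160.1, 63.1]
orientation: [-179.8, 0.0, -95.3]
contact_force: [1.0, 0.5, 1.1]
finger_gap: 0.227
```

Emit:
apply_moves(
  steps=[
    [-1,[0,0,0],[0,0,0]],
    [-1,[0,0,0],[0,0,0]],
    [-1,[0,0,0],[0,0,0]],
    [-1,[0,0,0],[0,0,0]],
  ],
)

```text
time_s: 13.0
tcp_pos: [525.5, -160.0, 62.2]
orientation: [-179.8, 0.0, -95.3]
contact_force: [1.8, 1.8, 2.6]
finger_gap: 0.226
```

```bash
python3 -c "
from go import *
shot('side','side6')
tell(b2w([62.5,-121,62]),[180,0,-95.2])
p=cv2.imread('pics/side6.png');cv2.imwrite('pics/c9.png',cv2.resize(p[140:340,220:440],None,fx=3,fy=3,interpolation=cv2.INTER_CUBIC))"
```

```text
t 13.05 tcp [ 525.5 -160.    62.1] board [  63.2 -121.2   62.1] rpy [-1.7984e+02  4.0000e-02 -9.5340e+01] F [3.4 1.6 2.7] gap 0.23
shift [-0.2  0.7  0.1]
turn [-0.0027  0.0007 -0.0024]
```

View pics/c9.png

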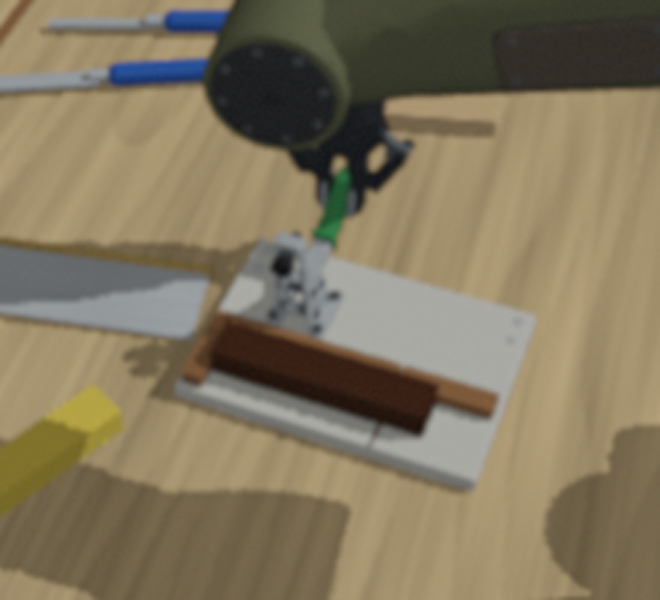

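Emit:
apply_moves(
  steps=[
    [-1,[0,0,-5],[0,0,0]],
    [-1,[-0.5,0,-6],[0,0,0]],
    [-1,[-0.5,0,-6],[0,0,0]],
    [-1,[-2.5,0,-8],[0,0,0]],
    [-1,[-2.5,0,-8],[0,0,0]],
    [-1,[-3,0,-8],[0,0,0]],
    [-1,[0,0,0],[0,0,0]],
    [-1,[0,0,0],[0,0,0]],
  ],
)

```text
time_s: 13.72
tcp_pos: [526.2, -151.1, 102.4]
orientation: [-179.9, 0.0, -95.3]
contact_force: [6.0, 0.3, 0.1]
finger_gap: 0.226
```

```bash
python3 -c "
from go import *
shot('side','side7')
tell(b2w([63,-113,103]),[180,0,-95.2])
p=cv2.imread('pics/side7.png');cv2.imwrite('pics/c10.png',cv2.resize(p[140:340,220:440],None,fx=3,fy=3,interpolation=cv2.INTER_CUBIC))"
```

```text
t 13.7667 tcp [ 526.1 -151.1  102.4] board [  63.  -112.3  102.4] rpy [-1.7989e+02  2.0000e-02 -9.5330e+01] F [4.6 1.2 0.6] gap 0.231
shift [ 0.7 -0.  -0.6]
turn [-0.0019  0.0004 -0.0023]
```

View pics/c10.png

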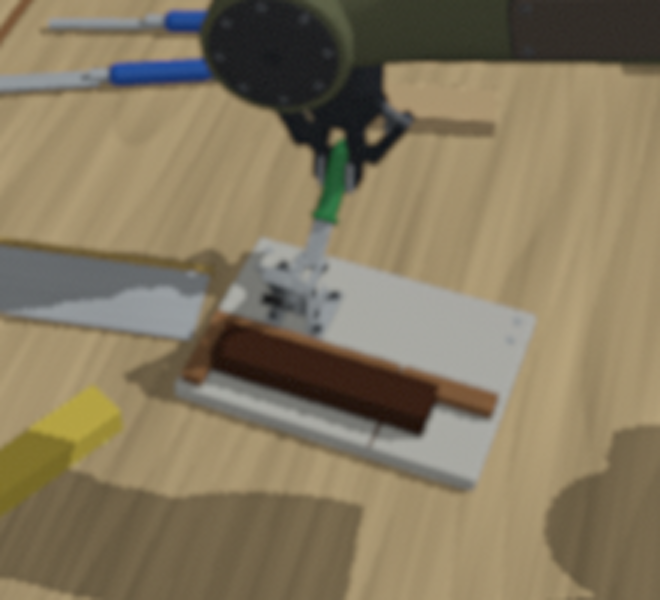

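The handle at crop (335,180) is rising and the arm is coming down over the fence, with little force. Continuing along the path.

Emit:
apply_moves(
  steps=[
    [-1,[-5,0,-8],[0,0,0]],
    [-1,[-5,0,-8.5],[0,0,0]],
    [-1,[-6.5,0,-7.5],[0,0,0]],
    [-1,[-6.5,0,-7.5],[0,0,0]],
    [-1,[-8.5,0,-7],[0,0,0]],
    [-1,[-8.5,0,-7],[0,0,0]],
    [-1,[0,0,0],[0,0,0]],
    [-1,[0,0,0],[0,0,0]],
  ],
)

```text
time_s: 14.43
tcp_pos: [529.9, -110.9, 147.5]
orientation: [-179.9, 0.0, -95.3]
contact_force: [5.3, 1.6, 0.1]
finger_gap: 0.23
```

```bash
python3 -c "
from go import *
shot('side','side8')
tell(b2w([63,-73,149]),[180,0,-95.2])
p=cv2.imread('pics/side8.png');cv2.imwrite('pics/c11.png',cv2.resize(p[140:340,220:440],None,fx=3,fy=3,interpolation=cv2.INTER_CUBIC))"
```

```text
t 14.4833 tcp [ 529.9 -110.9  147.5] board [ 63.  -71.9 147.5] rpy [-1.799e+02  5.000e-02 -9.531e+01] F [ 5.4  1.5 -0.4] gap 0.229
shift [ 1.1  0.  -1.5]
turn [-0.0017  0.0009 -0.0019]
```

View pics/c11.png

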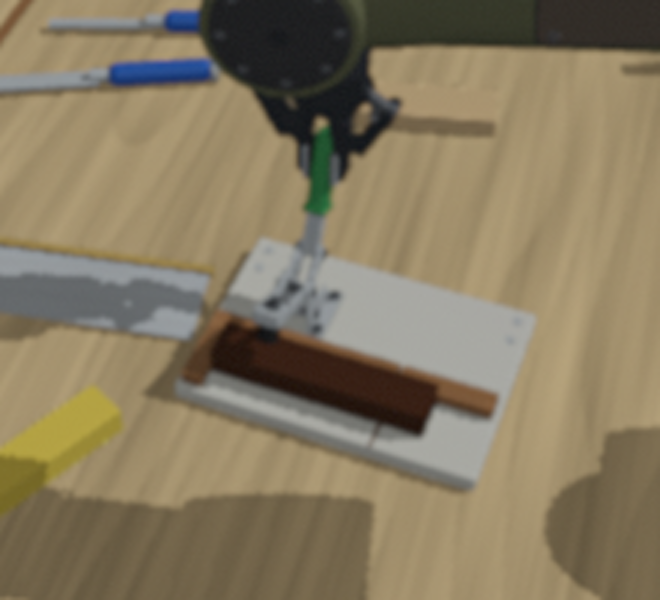

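Emit:
apply_moves(
  steps=[
    [-1,[-7,0,-4],[0,0,0]],
    [-1,[-7,0,-3.5],[0,0,0]],
    [-1,[-7,0,-3],[0,0,0]],
    [-1,[-8,0,-2.5],[0,0,0]],
    [-1,[-8,0,-1.5],[0,0,0]],
    [-1,[-7,0,-1],[0,0,0]],
    [-1,[-6.5,0,0.5],[0,0,0]],
    [-1,[-6.5,0,0.5],[0,0,0]],
    [-1,[-4,0,1],[0,0,0]],
    [-1,[0,0,0],[0,0,0]],
  ],
  newtons=50,
)

```text
time_s: 15.32
tcp_pos: [535.2, -53.1, 162.1]
orientation: [-179.9, -0.3, -95.4]
contact_force: [4.4, -8.0, 1.1]
finger_gap: 0.223
```

Emit:
apply_moves(
  steps=[
    [-1,[-2,0,0],[0,0,0]],
    [-1,[0,0,0],[0,0,0]],
    [-1,[0,0,0],[0,0,0]],
  ],
)

```text
time_s: 15.57
tcp_pos: [535.3, -51.3, 161.8]
orientation: [-179.9, -0.3, -95.4]
contact_force: [4.1, -8.5, 0.7]
finger_gap: 0.225
```

```bash
python3 -c "
from go import *
shot('side','side9')
tell(b2w([63,-12,162]),[180,0,-95.2])
p=cv2.imread('pics/side9.png');cv2.imwrite('pics/c12.png',cv2.resize(p[140:340,220:440],None,fx=3,fy=3,interpolation=cv2.INTER_CUBIC))"
```

```text
t 15.6167 tcp [535.3 -51.4 161.8] board [ 63.  -12.1 161.8] rpy [-179.92   -0.26  -95.42] F [ 4.5 -7.7 -0.1] gap 0.23
shift [-0.1  0.  -0.2]
turn [-0.0013 -0.0045 -0.0038]
```

View pics/c12.png

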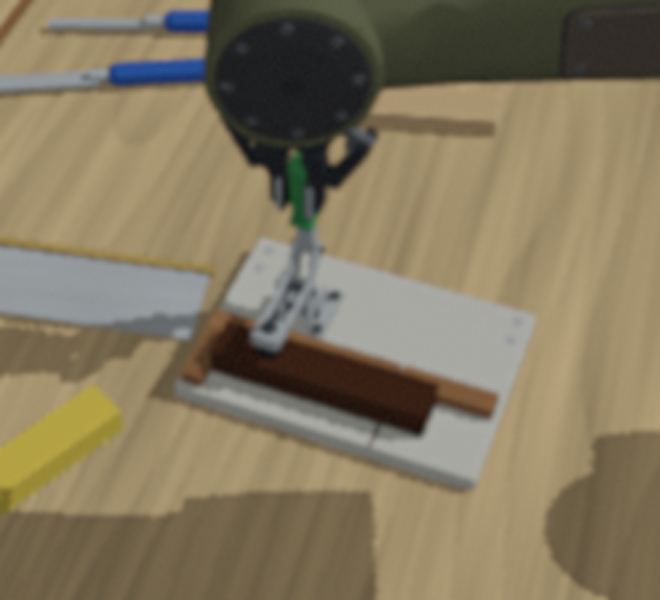

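Emit:
apply_moves(
  steps=[
    [-1,[-2,0,0.5],[0,0,0]],
    [-1,[-1,0,0.3],[0,0,0]],
    [-1,[0,0,0],[0,0,0]],
    [-1,[0,0,0],[0,0,0]],
  ],
)

```text
time_s: 15.95
tcp_pos: [535.6, -48.2, 161.0]
orientation: [-179.9, -0.2, -95.4]
contact_force: [3.9, -8.1, 0.4]
finger_gap: 0.225
```

Emit:
apply_moves(
  steps=[
    [-1,[-2,0,0.5],[0,0,0]],
    [-1,[-1,0,0.3],[0,0,0]],
    [-1,[0,0,0],[0,0,0]],
    [-1,[0,0,0],[0,0,0]],
  ],
)

```text
time_s: 16.28
tcp_pos: [535.9, -44.4, 159.8]
orientation: [-179.9, -0.2, -95.4]
contact_force: [5.0, -4.2, -1.2]
finger_gap: 0.229
```

Emit:
apply_moves(
  steps=[
    [-1,[-2,0,0.5],[0,0,0]],
    [-1,[-1,0,0.3],[0,0,0]],
    [-1,[0,0,0],[0,0,0]],
    [-1,[0,0,0],[0,0,0]],
  ],
)

```text
time_s: 16.62
tcp_pos: [536.1, -41.9, 158.9]
orientation: [-179.9, -0.2, -95.4]
contact_force: [6.0, -6.2, -1.2]
finger_gap: 0.223
```

Emit:
apply_moves(
  steps=[
    [-1,[-2,0,0.5],[0,0,0]],
    [-1,[-1,0,0.3],[0,0,0]],
    [-1,[0,0,0],[0,0,0]],
    [-1,[0,0,0],[0,0,0]],
  ],
)

```text
time_s: 16.95
tcp_pos: [536.2, -40.8, 158.8]
orientation: [-179.9, -0.4, -95.5]
contact_force: [5.1, -12.9, 0.4]
finger_gap: 0.228
```

```bash
python3 -c "
from go import *
shot('side','side10')
tell(b2w([63,-12,162]),[180,0,-95.2])
p=cv2.imread('pics/side10.png');cv2.imwrite('pics/c13.png',cv2.resize(p[140:340,220:440],None,fx=3,fy=3,interpolation=cv2.INTER_CUBIC))"
```

```text
t 17.0 tcp [536.2 -40.9 158.8] board [ 63.   -1.6 158.8] rpy [-179.94   -0.4   -95.47] F [  5.1 -13.7   0.8] gap 0.228
shift [10.4 -0.1 -3.2]
turn [-0.001  -0.007  -0.0047]
```

View pics/c13.png

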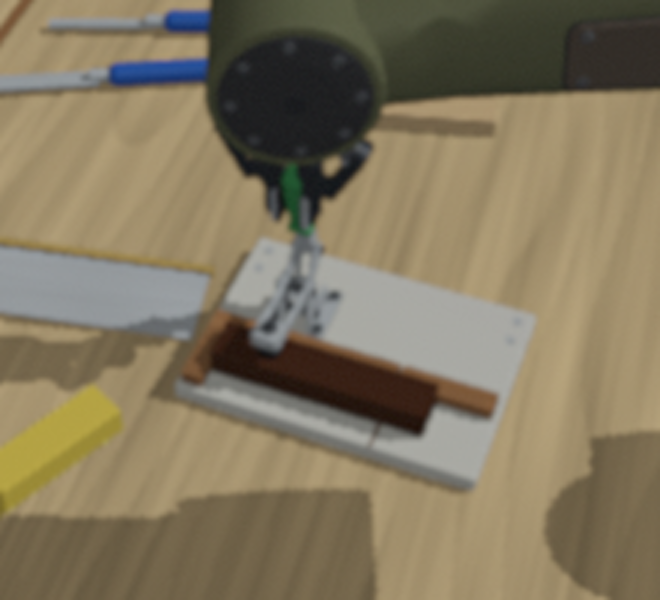

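Emit:
apply_moves(
  steps=[
    [-1,[-2,0,0.5],[0,0,0]],
    [-1,[0,0,0],[0,0,0]],
    [-1,[0,0,0],[0,0,0]],
  ],
)

```text
time_s: 17.25
tcp_pos: [536.3, -40.1, 158.7]
orientation: [-179.9, -0.5, -95.5]
contact_force: [4.7, -17.4, -0.1]
finger_gap: 0.227
```

Emit:
apply_moves(
  steps=[
    [-0.7,[0,0,0],[0,0,0]],
    [-0.5,[0,0,0],[0,0,0]],
    [-0.2,[0,0,0],[0,0,0]],
    [0,[0,0,0],[0,0,0]],
    [0,[0,0,-15],[0,0,0]],
    [0,[0,0,-25],[0,0,0]],
    [0,[0,0,-30],[0,0,0]],
    [0,[0,0,-30],[0,0,0]],
    [0,[0,0,-20],[0,0,0]],
    [0,[0,0,0],[0,0,0]],
  ],
)

```text
time_s: 18.08
tcp_pos: [537.2, -34.8, 282.8]
orientation: [-179.6, 0.1, -95.3]
contact_force: [-0.4, -0.2, 0.6]
finger_gap: 0.497
```

Emit:
apply_moves(
  steps=[
    [0,[35,0,0],[0,0,0]],
    [0,[40,0,0],[0,0,0]],
    [0,[40,0,0],[0,0,0]],
    [0,[35,0,0],[0,0,0]],
    [0,[0,0,0],[0,0,0]],
    [0,[0,0,0],[0,0,0]],
  ],
)

```text
time_s: 18.58
tcp_pos: [521.6, -185.4, 276.5]
orientation: [179.9, 0.0, -95.5]
contact_force: [0.2, 0.1, -0.6]
finger_gap: 0.497
```

```bash
python3 -c "
from go import *
shot('side','side11');shot('top','top11')
tell(None)
p=cv2.imread('pics/side11.png');cv2.imwrite('pics/c14.png',cv2.resize(p[140:340,220:440],None,fx=3,fy=3,interpolation=cv2.INTER_CUBIC))
p=cv2.imread('pics/top11.png');cv2.imwrite('pics/c15.png',cv2.resize(p[180:340,270:450],None,fx=3.5,fy=3.5,interpolation=cv2.INTER_CUBIC))
from chk import *
chk('pics/side11.png')
"
```

```text
t 18.6833 tcp [ 522.2 -183.7  276.9] board [  62.  -145.   276.9] rpy [ 1.7994e+02  3.0000e-02 -9.5330e+01] F [ 0.7 -0.   0.3] gap 0.501
[ 289  246   78   38 1176]
foot line centre [10.06087602 67.87913449] slope rad 0.00024246070723660582 resid 0.894181519773738
board +y foot [ -2.54029872 102.34345915] 0.003944820938891322 0.8552893891054855
end x [[-80.3, 56.2, 18.0], [-81.3, 59.3, 18.0], [-79.9, 63.3, 18.0]]
```

View pics/c14.png

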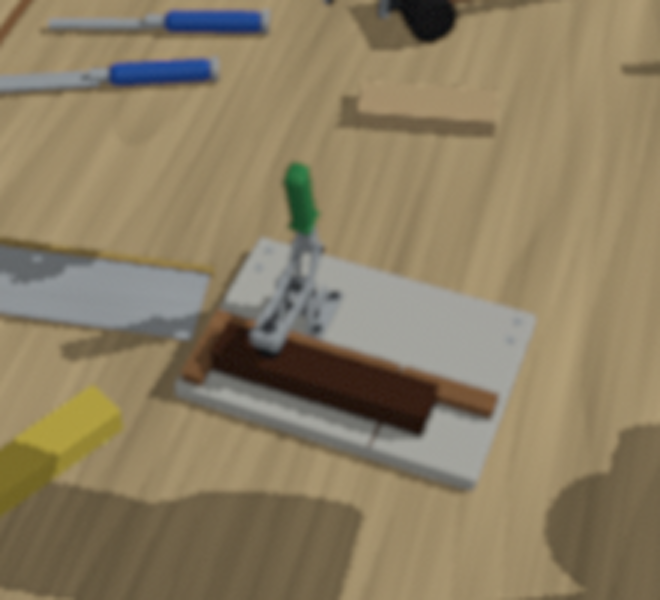

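View pics/c15.png

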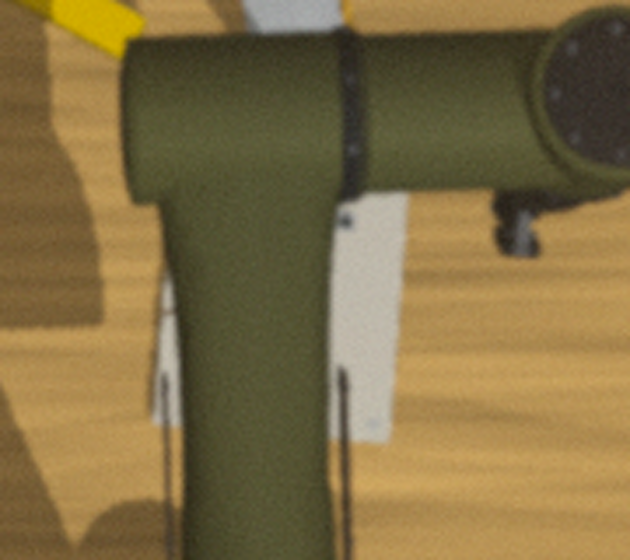

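Run:
```python
from go import *
p=cv2.imread('pics/side11.png');hsv=cv2.cvtColor(p,cv2.COLOR_BGR2HSV)
m=((hsv[...,0]>50)&(hsv[...,0]<85)&(hsv[...,1]>120)).astype(np.uint8)
m[:170]=0;m[280:]=0;m[:,:300]=0
d=np.load('pics/side11.npy');P,u,v=cloud('side',d,m);B=np.array([w2b(q) for q in P])
print(len(B),np.percentile(B,[3,50,97],axis=0).round(1)); k=B[:,2]>0
c=np.median(B,0);q=B[np.linalg.norm(B-c,axis=1)<60]
C=q-q.mean(0);V=np.linalg.svd(C)[2][0];print('axis',V,'lean',np.degrees(np.arctan2(-V[1]*np.sign(V[2]),abs(V[2]))),q.mean(0))
for lo in range(120,220,12):
    s=q[(q[:,2]>=lo)&(q[:,2]<lo+12)]
    if len(s)>3: print(lo,len(s),np.median(s,0).round(1))
# offcut/pencil comparison
for n,nm in (('side','pencil'),):
    for k in (0,11):
        h=cv2.cvtColor(cv2.imread(f'pics/{n}{k}.png'),cv2.COLOR_BGR2HSV);mm=(h[...,0]>5)&(h[...,0]<16)&(h[...,1]>190)&(h[...,2]>120);mm[:330]=0;mm[:,260:]=0
        vv,uu=np.nonzero(mm);print(k,len(uu),uu.mean(),vv.mean())
```

```text
132 [[ 52.8 -16.5 140.4]
 [ 58.6  -6.2 183.5]
 [ 66.7   3.  209.6]]
axis [-0.03492271 -0.16710608 -0.98532023] lean -9.6255302636361 [ 59.02540794  -6.09542092 180.67170874]
132 9 [ 61.4 -13.5 140.5]
144 19 [ 55.7 -10.4 150.9]
156 16 [ 56.4  -8.6 162.6]
168 17 [ 58.1  -5.4 173.6]
180 17 [ 57.1  -1.6 186.7]
192 23 [ 58.4   0.9 199.5]
204 31 [ 61.3  -5.2 207.8]
0 1 204.0 371.0
11 0 nan nan<stdin>:16: RuntimeWarning: Mean of empty slice.
  ret = ret.dtype.type(ret / rcount)
```

The handle stayed over after release, but the measured lean of about −14° can't tell dead point from locked. I'll press it again with closed fingers from the −y side to make sure.

Emit:
apply_moves(
  steps=[
    [-1,[0,-2,15],[0,0,0]],
    [-1,[0,0,25],[0,0,0]],
    [-1,[0,0,30],[0,0,0]],
    [-1,[-10,0,20],[0,0,0]],
    [-1,[-25,0,0],[0,0,0]],
    [-1,[-25,0,0],[0,0,0]],
    [-1,[-18,0,0],[0,0,0]],
    [-1,[-7,0,0],[0,0,0]],
    [-1,[0,0,0],[0,0,0]],
    [-1,[0,0,0],[0,0,0]],
  ],
)

```text
time_s: 19.52
tcp_pos: [532.3, -98.9, 187.6]
orientation: [-180.0, 0.0, -95.2]
contact_force: [0.4, -0.7, 0.2]
finger_gap: 0.005
```

Emit:
apply_moves(
  steps=[
    [-1,[-5,0,0],[0,0,0]],
    [-1,[-5,0,0],[0,0,0]],
    [-1,[-5,0,0],[0,0,0]],
    [-1,[-3,0,0],[0,0,0]],
    [-1,[0,0,0],[0,0,0]],
    [-1,[0,0,0],[0,0,0]],
  ],
)

```text
time_s: 20.02
tcp_pos: [533.9, -81.7, 187.6]
orientation: [-180.0, 0.0, -95.3]
contact_force: [0.0, -0.6, 0.5]
finger_gap: -0.0
```

```bash
python3 -c "
from go import *
tell(None)"
```

```text
t 20.0167 tcp [533.9 -81.7 187.6] board [ 64.4 -42.4 187.6] rpy [-1.7998e+02  1.0000e-02 -9.5330e+01] F [ 0.  -0.6  0.5] gap -0.0
```

Emit:
apply_moves(
  steps=[
    [-1,[-3,0,0],[0,0,0]],
    [-1,[-3,0,0],[0,0,0]],
    [-1,[-2,0,0],[0,0,0]],
    [-1,[0,0,0],[0,0,0]],
    [-1,[0,0,0],[0,0,0]],
  ],
)

```text
time_s: 20.43
tcp_pos: [534.6, -74.0, 187.6]
orientation: [-180.0, -0.0, -95.3]
contact_force: [-0.2, -2.4, -0.4]
finger_gap: -0.001
```

Emit:
apply_moves(
  steps=[
    [-1,[-2,0,0],[0,0,0]],
    [-1,[-1,0,0],[0,0,0]],
    [-1,[0,0,0],[0,0,0]],
    [-1,[0,0,0],[0,0,0]],
  ],
)

```text
time_s: 20.77
tcp_pos: [534.5, -72.8, 187.7]
orientation: [180.0, -0.2, -95.4]
contact_force: [0.9, -8.5, -0.9]
finger_gap: 0.001
```

Emit:
apply_moves(
  steps=[
    [-1,[-2,0,0],[0,0,0]],
    [-1,[0,0,0],[0,0,0]],
    [-1,[0,0,0],[0,0,0]],
  ],
)

```text
time_s: 21.02
tcp_pos: [534.5, -72.0, 187.8]
orientation: [180.0, -0.3, -95.5]
contact_force: [-0.0, -14.4, -1.8]
finger_gap: -0.006
```

Emit:
apply_moves(
  steps=[
    [-1,[-2,0,0],[0,0,0]],
    [-1,[0,0,0],[0,0,0]],
    [-1,[0,0,0],[0,0,0]],
  ],
)

```text
time_s: 21.27
tcp_pos: [534.5, -71.2, 187.9]
orientation: [179.9, -0.4, -95.5]
contact_force: [0.4, -17.8, -2.1]
finger_gap: -0.004
```

Emit:
apply_moves(
  steps=[
    [-1,[10,0,0],[0,0,0]],
    [-1,[25,0,0],[0,0,0]],
    [-1,[35,0,-10],[0,0,0]],
    [-1,[35,0,-20],[0,0,0]],
    [-1,[30,0,-25],[0,0,0]],
    [-1,[20,0,-25],[0,0,0]],
    [-1,[0,0,0],[0,0,0]],
    [-1,[0,0,0],[0,0,0]],
  ],
)

```text
time_s: 21.93
tcp_pos: [521.3, -222.0, 269.1]
orientation: [-179.8, 0.0, -95.5]
contact_force: [-0.2, 1.0, -0.8]
finger_gap: 0.002
```

Run:
```python
from go import *
shot('side','side12'); tell(None)
from chk import *
chk('pics/side12.png')
p=cv2.imread('pics/side12.png');cv2.imwrite('pics/c16.png',p)
hsv=cv2.cvtColor(p,cv2.COLOR_BGR2HSV)
m=((hsv[...,0]>50)&(hsv[...,0]<85)&(hsv[...,1]>120)).astype(np.uint8)
m[:170]=0;m[280:]=0;m[:,:300]=0
d=np.load('pics/side12.npy');P,u,v=cloud('side',d,m);B=np.array([w2b(q) for q in P])
for lo in range(132,215,12):
    s=B[(B[:,2]>=lo)&(B[:,2]<lo+12)]
    if len(s)>3: print(lo,len(s),np.median(s,0).round(1))
```

```text
t 21.9833 tcp [ 521.1 -221.   267.4] board [  64.3 -182.3  267.4] rpy [-1.7994e+02  8.0000e-02 -9.5380e+01] F [-0.1  0.2 -0. ] gap 0.0
[ 289  246   79   38 1179]
foot line centre [ 9.61309803 67.84331649] slope rad 0.0001695539123615585 resid 0.894507447133266
board +y foot [ -4.08967545 102.29394383] 0.0037350645695256603 0.8492694737770473
end x [[-80.3, 56.2, 18.0], [-81.3, 59.3, 18.0], [-79.9, 63.3, 18.0]]
132 8 [ 61.1 -13.4 138.9]
144 20 [ 56.3 -11.6 150.5]
156 16 [ 57.6  -7.9 163. ]
168 18 [ 58.   -5.8 173.8]
180 17 [ 59.6  -2.8 186.5]
192 21 [ 56.5   0.5 199.6]
204 31 [ 61.6  -6.  206.8]
```

View pics/c16.png

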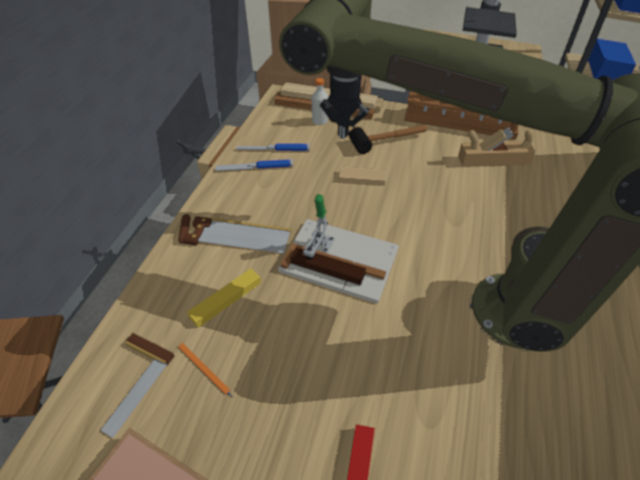

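The handle stayed put under 18 N, so it is locked. The blank is at (328,265), and the pencil (205,370) and offcut (360,178) are where they started. I'll take a last top view to check the blank's x.

Emit:
apply_moves(
  steps=[
    [-1,[30,0,-10],[0,0,0]],
    [-1,[40,0,-10],[0,0,0]],
    [-1,[40,0,-10],[0,0,0]],
    [-1,[40,0,0],[0,0,0]],
    [-1,[40,0,0],[0,0,0]],
    [-1,[40,0,0],[0,0,0]],
    [-1,[30,0,0],[0,0,0]],
    [-1,[0,0,0],[0,0,0]],
    [-1,[0,0,0],[0,0,0]],
  ],
)

```text
time_s: 22.73
tcp_pos: [496.8, -480.3, 294.3]
orientation: [179.8, 0.2, -95.4]
contact_force: [0.1, 1.1, -0.5]
finger_gap: -0.003
```

Run:
```python
from go import *
p,d=shot('top','top13'); tell(None)
cv2.imwrite('pics/c17.png',cv2.resize(p[190:320,290:450],None,fx=4.5,fy=4.5,interpolation=cv2.INTER_CUBIC))
V=cv2.cvtColor(p,cv2.COLOR_BGR2HSV)[...,2]
print(V[268:292,328:334].mean(1).round()); print(V[205:225,330:336].mean(1).round())
for r in (212,214,216,280,282,284): print(r,w2b(pts('top',[(331,r)],zplane=48)[0]).round(1),w2b(pts('top',[(331,r)],zplane=18)[0]).round(1))
```

```text
t 22.7833 tcp [ 497.1 -479.4  295.5] board [  63.8 -441.8  295.5] rpy [ 1.7989e+02  1.1000e-01 -9.5330e+01] F [ 0.1  0.3 -0.6] gap 0.001
[ 74.  75.  75.  76.  76.  74.  75.  76.  75.  74.  75.  75.  76.  75.
  80. 119. 169. 193. 197. 197. 196. 197. 195. 195.]
[108. 111. 113. 123. 129. 124. 108.  93.  87.  84.  75.  71.  71.  66.
  62.  59.  58.  58.  58.  60.]
212 [122.9  67.4  48. ] [127.1  67.5  18. ]
214 [117.   66.9  48. ] [121.1  67.   18. ]
216 [111.1  66.5  48. ] [115.1  66.6  18. ]
280 [-75.4  51.4  48. ] [-74.7  51.3  18. ]
282 [-81.2  51.   48. ] [-80.5  50.8  18. ]
284 [-86.9  50.5  48. ] [-86.4  50.3  18. ]
```

View pics/c17.png

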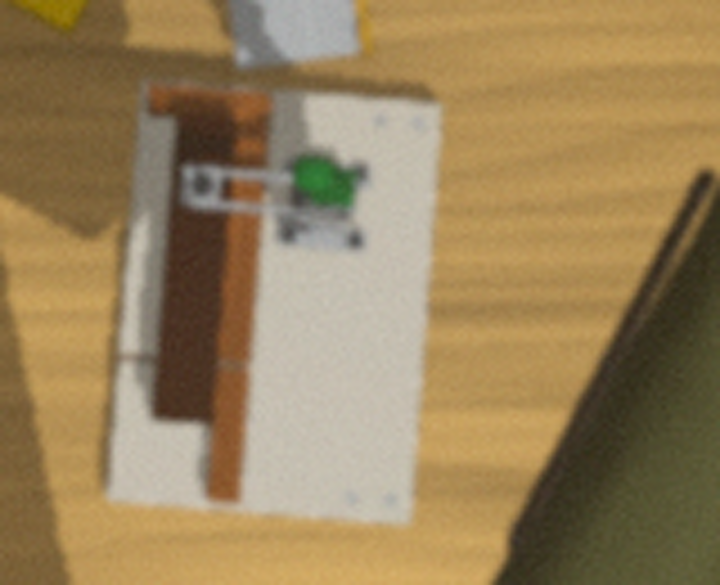

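The blank's free end is at row 283.2, which is board x ≈ −84.7, so its centre is at x ≈ 15. It lies flush along the fence and against the stop with the pad on it. Handing in.

```bash
python3 -c "
from cell import bot
print(bot.sign_off())"
```

```text
the job is handed in; nothing more can be done
None
```

The blank is seated in the corner of the fence and end stop, the toggle clamp is swung over and holding it down, and the job is handed in at about 23 s. No verdict was reported.

**Seating the blank:** I gripped it high and off-centre and set it down on the bed. I then slid it against the fence (about 11 N) and the stop (about 18 N).

**Closing the clamp:** I gripped the green handle across its flats and led it along its path past the dead point to its stop. After letting go, I pushed it again with closed fingers.

**Last checks:**
- **Position:** the blank's centre is at about x = 15, y = 55 in the board frame. The free end was measured in the top view, and y comes from the tool position at fence contact, confirmed to about 3 mm in the side view.
- **Parallel:** it lies parallel to the fence within about 0.005 rad.
- **Clamp:** the handle stayed over after release, and an 18 N push moved it no further.
- **Offcut and pencil:** both look to be where they started. This is by eye only, as my colour check on the pencil found too few pixels to use.

**Weak points:**
- My first script for the blank's foot line gave y = 68 instead of 75 because its colour mask cut the edge short. The pixel brightness put it at about 75.
- The handle's measured lean, about −14°, is too coarse to tell the dead point (−12°) from locked (−15°). That it is locked rests on the stiff stop and on the handle staying put.
- The pad force on the blank could not be measured directly.

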